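Draw the ink sample pots out of the conditioning block

TASK

Unlock the ink conditioning block: press its red release button so that the T-handle pops up, then turn the handle counter-clockwise to its stop so that the keeper arms clear the wells. Using the lifting hook from its stand, draw every sample pot out of its deep well by its wire bail (do not take a pot with the fingers while it is in the well) and set it down upright in the drip tray. When all are out, hang the hook back in the fork of its stand, leave the handle unlocked, and do not knock over the blue ink tin or the cup.

Things in the scene. Friction and masses are not known exactly. Their poses are not given: they have to be found in the camera images.
- ink_block: Fixed grey block on feet, 158 x 156 mm, top 107 mm over its origin, which lies at its foot below the T-handle's axis; body from x = -72 to +85 mm. Three upright round wells, 58 mm wide, 90 mm deep (floor 17 mm over the origin), centres 51 mm from the z axis at 0, +120, -120 degrees from +x. A steel keeper with three arms 12 mm wide, turned by the T-handle, lies across them. Panel at -x.
- handle_pop (a joint): how far the T-handle has popped up (m): 0 latched down, 0.014 fully up. A spring lifts it when the button is pressed; it then stays up by itself.
- handle_turn (a joint): turn of the T-handle with the keeper arms about the block's vertical axis, rad, counter-clockwise seen from above: 0 locked (arms over the wells), 1.05 at the stop (arms midway between the wells). Two studs stop it turning while it is down. Friction about 0.06 N m; it stays where it is left.
- handle_bar (a point): middle of the top of the T-handle's black bar (orange inlay): 56 mm long along this point's y, 13 mm wide, 14 mm tall; 28 mm over the block's top when latched, 42 mm when popped up. The tops of the keeper arms are 19 mm below the point. It turns with the handle.
- release_button (a joint): travel of the red release button (m): 0 out, 0.006 fully in; it springs back. The handle is freed at 0.003 to 0.004; full travel takes about 4 N.
- button_top (a point): middle of the top of the red release button, 22 mm in diameter, pressed straight down; 10 mm over the block's top, 56 mm from the handle's axis on the block's -x side. After the handle is turned a keeper arm stands above it.
- pot_1: closed steel pot, blue lid, 50 mm wide, 40 mm tall, 0.12 kg; origin at the centre of its underside, z up. A stiff wire bail (upside-down U, 4 mm wire) stands on the lid: its bar runs along the pot's y, 68 mm over the origin, 28 mm clear between the legs, 24 mm clear under the bar. It starts in a well, the bar 22 mm below the mouth. May be absent.
- pot_2: as pot_1, with a red lid. May be absent.
- pot_3: as pot_1, with a yellow lid. May be absent.
- lifting_hook: upright hook, 0.09 kg, z up its rod (6 mm thick); origin on the rod's axis at the top of its foot. The foot runs along +x, 6 mm thick, to an upturned tip 5 mm thick centred at x = 13 mm, rising 11 mm above the origin. The cradle between rod and tip is 7.5 mm wide, middle at x = 6.75 mm. Nothing is lower than 6 mm below the origin.
- hook_grip (a point): the place to hold the hook, 115 mm above its origin, on its square orange grip: 16 x 16 mm, sides along the hook's x and y, from 92 to 127 mm above the hook's origin; above that a round black head 26 mm wide and 8 mm tall
- hook_collar (a point): middle of the underside of the hook's round collar (28 mm wide, 5 mm thick), 87 mm above the hook's origin
- stand_seat (a point): where the middle of the collar's underside rests: top of a fixed aluminium fork, 115 mm over the work surface. Its 13 mm slot opens to this point's -x; prongs end 20 mm from the point with lips 4 mm high, so the hook goes in and out along x with its collar over 4 mm up. The post is 36 mm behind (+x), no higher than the fork; foot 100 x 80 mm.
- drip_tray: loose grey tray 215 (x) x 124 (y) mm, 0.7 kg, rim 14 mm high and 4 mm thick, floor about 4 mm thick; origin at the centre of its underside. Holds three pots in a row along its x axis, for example 66 mm apart.
- ink_tin_blue: closed ink tin with a blue drip and band, 66 mm in diameter, 72 mm tall, a bystander; origin at the centre of its underside
- cup: empty pale ink cup, 63 mm in diameter, 62 mm tall, a bystander about 0.11 m beyond the hook stand; origin at the centre of its underside

How it is judged:
By the outcome, as a careful person would: the job done as asked, in the order asked, and still so for the second after the job is handed in, with the robot touching nothing.
Of pot_1, pot_2, pot_3 only 2 to 3 are there at a start; the rules pass over those that are not, and their reading is None.
At some moment in a run one of drip_tray may be knocked a few centimetres aside while the robot is not near it.
Once in a run the grip may slacken for a moment while it holds something.
It also fails if it takes over 210 s, if anything falls off the work surface, if the arm or the gripper's body presses on something with over 40 N, if the wrist force passes 120 N, or if a joint passes its speed limit or range.

ROBOT

A 6-joint arm with a two-finger parallel gripper is mounted at the origin on a cart in front of the work surface, level with it; the furniture and walls round the work are solid. World frame = base frame: x ahead of the robot, y to its left, z up, the work surface at z = 0. Lengths are in m, angles in degrees, forces in N, time in s.
With the tool pointing down it reaches from about 0.4 to 0.825 m from the base axis. Payload 7 kg.
Tool frame: the origin (TCP) lies at the very end of the fingers, on their centre line; the grasp point (between the pads) lies behind it (r.grasp_offset is the z of the grasp point in the tool frame, in m); z points along the fingers, y is the direction in which the jaws open and shut (so a half turn about z gives the same grasp; the last joint's range is limited). The gripper opens to 88 mm and grips with 3 to 60 N. Pads are 19 mm wide; open, the fingers measure 130 mm over their backs; the gripper's body (78 mm by 193 mm) begins 47 mm behind the grasp point.
Start: joints at [88.929, 20.546, 0.682, 0, -70.136, -16.507], TCP at [0.204, 0.643, 0.227] pointing down, gripper open.
Joint ranges: [-176.03, 176.03], [-82.01, 121.73], [-58.28, 71.71], [-173.87, 95.51], [-174.79, -0.11], [-173.66, 173.66]. Speed limits (degrees/s): [136.94, 136.94, 172.46, 180, 180, 180].

INTERFACE

Orientations are given as [roll, pitch, yaw] about the fixed x, y, z axes, in that order (R = Rz(yaw) Ry(pitch) Rx(roll)).
In Python, from plant import r gives the robot as it stands. The module is installed in compiled form; this text tells all that it offers.
- The arm moves only by the tool servo_tool, never from a script. Its argument "targets" is a list of rows, each an object of numbers: "dx", "dy", "dz": the shift along the world's x, y, z in cm; "spin": the turn about the world's z in rad; "grip": the opening in per cent of the stroke, from 0 (shut) to 100 (fully open). A call has exactly 10 rows; each row is the pose to reach, as a shift and turn from the pose commanded when the call began; what a row does not reach only later rows make up. A row lasts 1/12 s, in which the tool goes at most 41.7 mm and 7.16 degrees, less where a joint would pass 70% of its speed; a pose out of reach is approached as far as the arm can. A call with a gripper value outside its range is refused whole. The fingers move at their own pace and stop on an object; "squeeze" is the grip in N (left out, the last holds). Time passes only in rows, so rows that repeat a pose let the fingers close, or fill a call up. It gives the time, the measured TCP pose, the force and the opening at its end, in the units of the state.
- r.get_state(): the state, without advancing time (a new reading comes with each control period).
- r.capture(name): name is "side" or "top" or "wrist"; returns the picture (384x512x3 uint8, blue, green, red); there is no depth.
- r.get_calibration(name): a dict with "K" (3x3 intrinsics, pixels), "extrinsics" (4x4, takes a point from camera to world coordinates). Camera axes: x right, y down, z forward; pixel columns grow to the right and rows downward; lengths in m; the calibration is good to about 2 mm. A picture is of the moment at which its call begins: read the wrist's pose just before it. get_calibration takes no time and is no camera call; for the wrist camera it gives the pose at the moment of the call.
- r.close_job(): hands the job in, once; it reports no verdict.
Trained networks look in the newest picture that a camera, given by its name, has taken for a name from the list of things; names that differ only in an ending like _2 or _b are one class to them, and where a whole thing is asked for, a point or a joint stands for the part that bears it (a point fixed in the world has none). Each returns a list of dicts, best first, with "p" (0 to 1); they miss things now and then, are a little off and sometimes report something else, mostly with a low value. They report only what shows in the picture. A call takes as long as a camera call.
- r.cut_out(name, camera): "mask" (384x512 bool, what is visible of it) and "extent" ([left, top, right, bottom] in pixels, round what is visible of it).
The state is a dict: "time_s": time; "joints": joint angles; "qd": joint speeds; "joint_torque": joint torques, N m; "tcp_pos": TCP position; "eef_rot": TCP orientation; "contact_force": force on the tool from outside, world axes, zero at the start; "moment": the same for the moment, N m; "gripper_width": finger opening in m.
Only numpy, scipy, OpenCV 4.12 (cv2) and the standard library are available. Lean on these libraries where they do the work, as an engineer would, in place of code of your own. Each camera call takes 0.05 s, during which the arm holds its last target. There are 200 camera calls.

## Working session

There is one attempt and no reset: what is moved stays moved. The work goes in short steps, Python scripts to look and compute and a tool call to move; the robot and the scene stay as the last step left them, time stands still between calls to the robot, and variables do not carry over. Pictures are saved under pics/ and viewed, about 12 in all and at most 16, crops included, and the job is handed in when it is done.

Besides the shell and the picture viewer there is one more tool, called after "Emit:" in YAML: its name, and indented under it one key for each argument. servo_tool: Moves the arm, as the interface text tells. Its arguments: {"type":"object","properties":{"targets":{"type":"array"},"squeeze":{"type":"number"}},"required":["targets"]}

```bash
mkdir -p pics && python3 - <<'E'
from plant import r
import cv2,numpy as np
for n in ("side","top","wrist"):
    im=r.capture(n); cv2.imwrite(f"pics/a_{n}.png",im)
    c=r.get_calibration(n); print(n,np.round(c["K"],1).tolist(),np.round(c["extrinsics"],3).tolist())
s=r.get_state(); print(s, r.grasp_offset)
a=[cv2.imread(f"pics/a_{n}.png") for n in("top","side")]
cv2.imwrite("pics/a1.png",cv2.resize(a[0],(800,600)));cv2.imwrite("pics/a2.png",cv2.resize(a[1],(800,600)))
E
```

```text
side [[456.4, 0.0, 251.2], [0.0, 456.4, 187.0], [0.0, 0.0, 1.0]] [[-0.953, -0.085, 0.292, 0.299], [-0.303, 0.313, -0.9, 0.871], [-0.015, -0.946, -0.324, 0.438], [0.0, 0.0, 0.0, 1.0]]
top [[473.4, 0.0, 261.0], [0.0, 473.4, 199.0], [0.0, 0.0, 1.0]] [[0.076, -0.972, 0.222, 0.375], [-0.997, -0.073, 0.019, -0.014], [-0.003, -0.223, -0.975, 1.154], [0.0, 0.0, 0.0, 1.0]]
wrist [[286.2, 0.0, 256.7], [0.0, 286.2, 194.1], [0.0, 0.0, 1.0]] [[-0.303, -0.911, -0.278, 0.28], [-0.953, 0.29, 0.087, 0.619], [0.001, 0.292, -0.956, 0.384], [0.0, 0.0, 0.0, 1.0]]
{'time_s': 0.15, 'joints': array([ 8.89285672e+01,  2.05809284e+01,  6.46101733e-01, -1.44406667e-02,
       -7.01366223e+01, -1.65081701e+01]), 'qd': array([ 0.00940522, -0.1843564 ,  0.13557402,  0.12577593, -0.02535136,
       -0.05940107]), 'joint_torque': array([-3.73362191e-04, -5.83278716e+01,  2.93290669e+01,  7.00126112e+00,
        8.76617327e-03, -1.10492147e-04]), 'tcp_pos': array([0.2037716 , 0.64311628, 0.2258528 ]), 'eef_rot': array([ 1.79927638e+02, -7.28671016e-03, -1.75845134e+01]), 'contact_force': array([-0.22723917,  0.75753176, -0.21714699]), 'moment': array([-0.0009981 ,  0.00956243,  0.01211822]), 'gripper_width': 0.08767643499694616} -0.0188
```

View pics/a1.png

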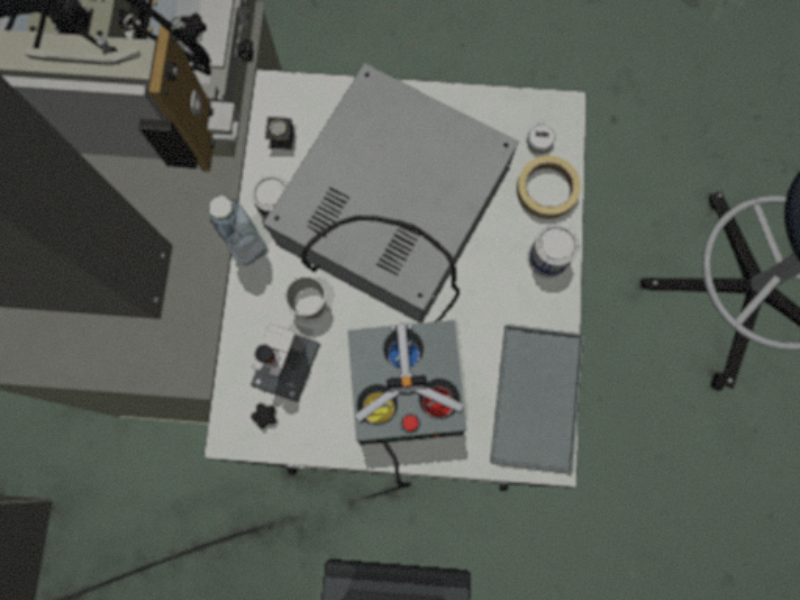

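View pics/a2.png

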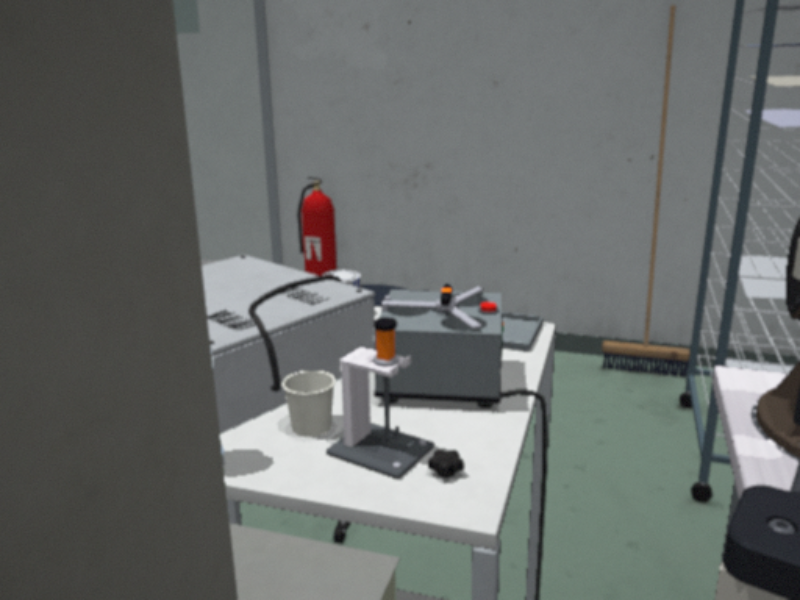

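The top view shows the block near the centre: button (410,423), handle (407,382), blue, red and yellow pots in the wells. The hook stand is at (290,365), the cup at (307,298), the tray at (537,398) and the blue tin at (553,250). The side view shows the hook in its fork at (385,345).

```bash
cat > h.py <<'E'
from plant import r
import numpy as np, cv2
def ray(cam,uv,z,cal=None):
    c=cal or r.get_calibration(cam); E=np.array(c["extrinsics"]);K=np.array(c["K"])
    d=E[:3,:3]@np.linalg.solve(K,[uv[0],uv[1],1]); o=E[:3,3]
    return (o+d*(z-o[2])/d[2])
def proj(cam,p,cal=None):
    c=cal or r.get_calibration(cam); E=np.array(c["extrinsics"]);K=np.array(c["K"])
    q=K@(E[:3,:3].T@(np.array(p,float)-E[:3,3])); return q[:2]/q[2]
def tri(obs):
    A=np.zeros((3,3));b=np.zeros(3)
    for cam,uv in obs:
        c=r.get_calibration(cam);E=np.array(c["extrinsics"]);d=E[:3,:3]@np.linalg.solve(np.array(c["K"]),[*uv,1]);d/=np.linalg.norm(d)
        P=np.eye(3)-np.outer(d,d);A+=P;b+=P@E[:3,3]
    return np.linalg.solve(A,b)
def cen(m): ys,xs=np.nonzero(m); return np.array([xs.mean(),ys.mean()])
E
python3 - <<'E'
from h import *
H=dict(button_top=.117,handle_bar=.133,pot_1=.06,pot_2=.06,pot_3=.06,drip_tray=.008,ink_tin_blue=.05,cup=.04,hook_grip=.14,hook_collar=.12,lifting_hook=.14,stand_seat=.1,ink_block=.107)
for cam in("top","side"):
    r.capture(cam)
    for n in H:
        if n in("pot_2","pot_3"):continue
        try: D=r.cut_out(n,cam)
        except Exception as e: print(n,e);continue
        for d in D[:3 if n=="pot_1" else 1]:
            c=cen(d["mask"]); rect=cv2.minAreaRect(np.argwhere(d["mask"])[:,::-1].astype(np.float32))
            print(cam,n,round(d["p"],2),np.round(c,1),np.round(d["extent"]),np.round(ray(cam,c,H[n])[:2],4),np.round(rect[2],1))
            if n=="drip_tray" and cam=="top": print([np.round(ray(cam,p,.014)[:2],3).tolist() for p in cv2.boxPoints(rect)])
            if n=="ink_block" and cam=="top": print([np.round(ray(cam,p,.107)[:2],3).tolist() for p in cv2.boxPoints(rect)])
t=cv2.imread("pics/a_side.png")[190:320,200:330]
cv2.imwrite("pics/a3.png",cv2.resize(t,(600,600),interpolation=cv2.INTER_CUBIC))
t=cv2.imread("pics/a_top.png")[180:300,140:320]
cv2.imwrite("pics/a4.png",cv2.resize(t,(800,533),interpolation=cv2.INTER_CUBIC))
E
```

```text
top button_top 0.52 [262.6 269.9] [261. 266. 267. 274.] [ 0.4543 -0.0088] 90.0
top handle_bar 0.87 [261.3 245.2] [230. 206. 293. 270.] [ 0.5056 -0.002 ] 25.7
top pot_1 0.82 [279.2 258.8] [269. 248. 291. 268.] [ 0.4868 -0.0447] 90.0
top pot_1 0.78 [243.3 261.8] [232. 252. 254. 272.] [0.4737 0.0372] 90.0
top pot_1 0.61 [258.3 225.7] [248. 215. 269. 238.] [0.56   0.0093] 90.0
top drip_tray 0.82 [344.2 254.3] [316. 209. 374. 304.] [ 0.5148 -0.2021] 5.7
[[0.41, -0.132], [0.628, -0.143], [0.624, -0.274], [0.407, -0.258]]
top ink_tin_blue 0.85 [353.9 159.6] [338. 141. 371. 176.] [ 0.7419 -0.2104] 26.6
top cup 0.8 [196.3 189.8] [185. 177. 212. 204.] [0.6401 0.1664] 90.0
top hook_grip 0.47 [170.7 226.6] [162. 219. 178. 232.] [0.5303 0.1967] 90.0
top hook_collar 0.43 [170.9 226.8] [163. 220. 180. 237.] [0.533  0.2005] 45.0
top lifting_hook 0.52 [170.9 227.2] [165. 219. 177. 233.] [0.5291 0.1961] 45.0
top stand_seat 0.92 [183.  231.9] [162. 207. 205. 256.] [0.5265 0.176 ] 20.6
top ink_block 0.67 [259.9 243.1] [224. 204. 299. 281.] [0.5133 0.0016] 85.6
[[0.583, 0.092], [0.607, -0.066], [0.443, -0.088], [0.42, 0.064]]
side button_top 0.43 [312.1 196.4] [307. 199. 320. 201.] [0.4497 0.0038] 90.0
side handle_bar 0.67 [284.6 195. ] [249. 182. 309. 212.] [0.4953 0.0534] 6.0
side drip_tray 0.69 [332.8 211.9] [323. 203. 348. 225.] [ 0.4312 -0.1942] 4.1
side ink_tin_blue 0.45 [223.2 177.4] [212. 170. 233. 186.] [ 0.7489 -0.2648] 18.4
side cup 0.85 [198.  257.4] [180. 237. 216. 278.] [0.6295 0.1776] 4.6
side hook_grip 0.73 [247.  232.4] [237. 204. 259. 279.] [0.5067 0.2538] 87.4
side hook_collar 0.81 [247.2 229.8] [239. 204. 256. 277.] [0.5235 0.2024] 89.2
side lifting_hook 0.87 [247.2 232.5] [240. 205. 258. 280.] [0.5063 0.2541] 89.1
side stand_seat 0.93 [238.3 270.6] [209. 224. 277. 304.] [0.5045 0.304 ] 8.1
side ink_block 0.87 [285.1 221.2] [238. 182. 323. 264.] [0.4777 0.1201] 3.0
```

View pics/a4.png

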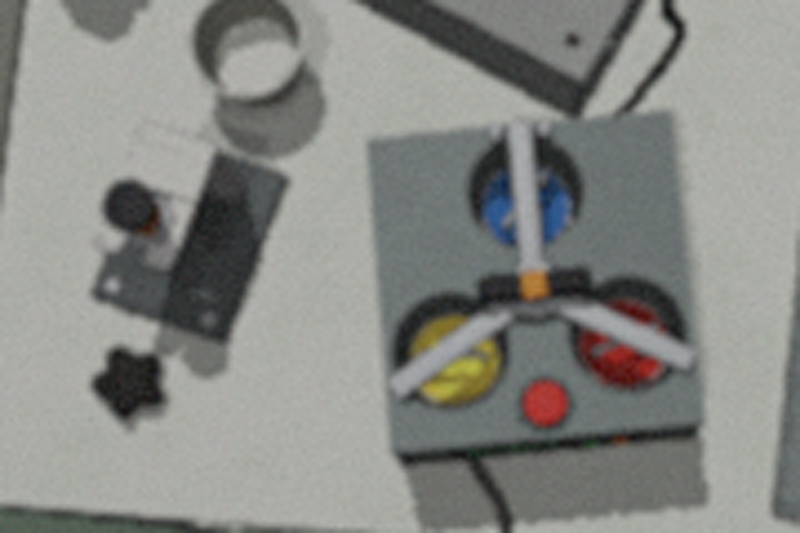

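View pics/a3.png

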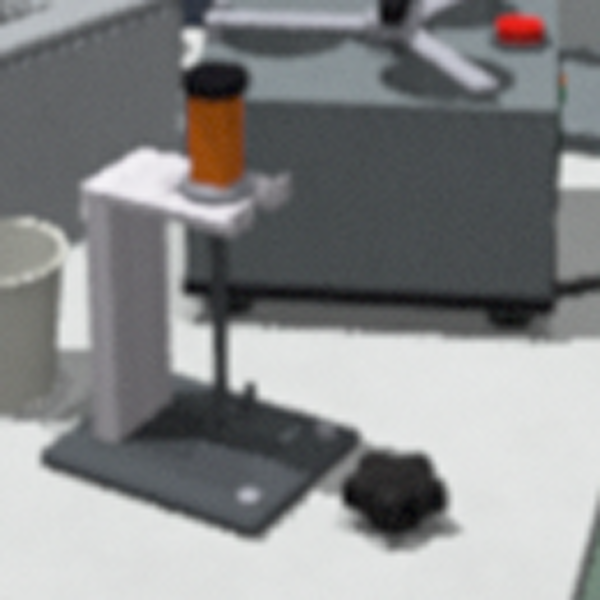

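The block is near yaw 0 and all three pots are present. The stand's slot opens roughly towards the robot, and the hook tip points towards the robot too. I'm moving over the block with the fingers shut, for a wrist look and then the button.

Emit:
servo_tool:
  targets:
    - {"dx": 2.2, "dy": -3, "dz": 2, "spin": 0.03, "grip": 0}
    - {"dx": 4.3, "dy": -6, "dz": 3, "spin": 0.06, "grip": 0}
    - {"dx": 6.5, "dy": -9.2, "dz": 4, "spin": 0.09, "grip": 0}
    - {"dx": 8.6, "dy": -12.4, "dz": 5, "spin": 0.12, "grip": 0}
    - {"dx": 10.8, "dy": -15.6, "dz": 6, "spin": 0.15, "grip": 0}
    - {"dx": 13, "dy": -18.8, "dz": 7, "spin": 0.18, "grip": 0}
    - {"dx": 15.1, "dy": -22, "dz": 8, "spin": 0.21, "grip": 0}
    - {"dx": 17.3, "dy": -25.2, "dz": 8.5, "spin": 0.24, "grip": 0}
    - {"dx": 19.4, "dy": -28.4, "dz": 9, "spin": 0.27, "grip": 0}
    - {"dx": 21.6, "dy": -31.3, "dz": 9.4, "spin": 0.307, "grip": 0}

```text
time_s: 2.18
tcp_pos: [0.4205, 0.3285, 0.3216]
eef_rot: [-179.9, -0.0, 0.1]
contact_force: [1.3, 1.1, -0.7]
gripper_width: 0.0264
```

Emit:
servo_tool:
  targets:
    - {"dx": 0.4, "dy": -3.6, "dz": 0, "grip": 0}
    - {"dx": 0.8, "dy": -7.2, "dz": 0, "grip": 0}
    - {"dx": 1.2, "dy": -10.8, "dz": 0, "grip": 0}
    - {"dx": 1.6, "dy": -14.4, "dz": 0, "grip": 0}
    - {"dx": 2, "dy": -18, "dz": 0, "grip": 0}
    - {"dx": 2.4, "dy": -21.6, "dz": -0.5, "grip": 0}
    - {"dx": 2.8, "dy": -25.2, "dz": -1, "grip": 0}
    - {"dx": 3.2, "dy": -28.8, "dz": -1.5, "grip": 0}
    - {"dx": 3.6, "dy": -32, "dz": -2, "grip": 0}
    - {"dx": 4, "dy": -33, "dz": -2, "grip": 0}

```text
validation failed for argument at $.ta...
```

```bash
cat > cap.py <<'E'
import sys
from h import *
s=r.get_state();print(np.round(s["tcp_pos"],4),np.round(s["eef_rot"],2),s["time_s"],np.round(s["gripper_width"],4))
import pickle
c=r.get_calibration("wrist"); im=r.capture("wrist"); cv2.imwrite(f"pics/{sys.argv[1]}_w.png",im); pickle.dump(c,open(f"pics/{sys.argv[1]}.pkl","wb"))
print(np.round(c["extrinsics"],3).tolist())
E
python3 cap.py b && python3 - <<'E'
import cv2
im=cv2.imread("pics/b_w.png"); cv2.imwrite("pics/b1.png",cv2.resize(im,(800,600),interpolation=cv2.INTER_CUBIC))
E
```

```text
[0.4205 0.3285 0.3216] [-1.7993e+02 -5.0000e-02  1.0000e-01] 2.1833 0.0264
[[0.001, -0.957, -0.291, 0.5], [-1.0, -0.001, 0.001, 0.329], [-0.001, 0.291, -0.957, 0.48], [0.0, 0.0, 0.0, 1.0]]
```

View pics/b1.png

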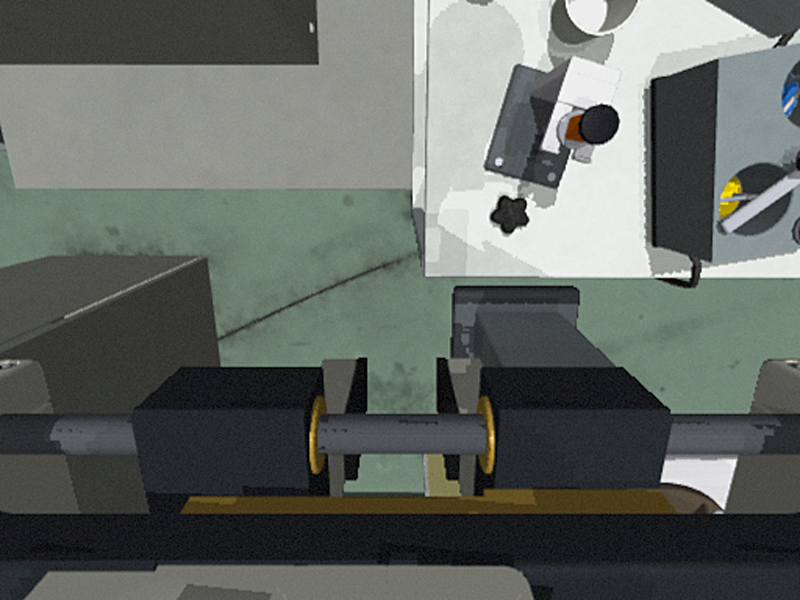

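The wrist view shows the stand: head at (600,124), foot corners near (520,65), (487,168) and (556,188), yellow well at right. The second move was refused, probably because `spin` was left out. I'm resending it.

Emit:
servo_tool:
  targets:
    - {"dx": 0.4, "dy": -3.6, "dz": 0, "spin": 0, "grip": 0}
    - {"dx": 0.8, "dy": -7.2, "dz": 0, "spin": 0, "grip": 0}
    - {"dx": 1.2, "dy": -10.8, "dz": 0, "spin": 0, "grip": 0}
    - {"dx": 1.6, "dy": -14.4, "dz": 0, "spin": 0, "grip": 0}
    - {"dx": 2, "dy": -18, "dz": 0, "spin": 0, "grip": 0}
    - {"dx": 2.4, "dy": -21.6, "dz": -0.5, "spin": 0, "grip": 0}
    - {"dx": 2.8, "dy": -25.2, "dz": -1, "spin": 0, "grip": 0}
    - {"dx": 3.2, "dy": -28.8, "dz": -1.5, "spin": 0, "grip": 0}
    - {"dx": 3.6, "dy": -32, "dz": -2, "spin": 0, "grip": 0}
    - {"dx": 4, "dy": -33, "dz": -2, "spin": 0, "grip": 0}

```text
time_s: 3.07
tcp_pos: [0.4589, -0.0028, 0.3]
eef_rot: [180.0, 0.0, -0.1]
contact_force: [-0.5, 0.6, 0.7]
gripper_width: 0.0008
```

```bash
python3 cap.py c && python3 - <<'E'
from h import *
import pickle
im=cv2.imread("pics/c_w.png"); cv2.imwrite("pics/c1.png",cv2.resize(im[0:240,90:430],(800,565),interpolation=cv2.INTER_CUBIC))
cb=pickle.load(open("pics/b.pkl","rb"));s=.64
for n,p,z in [("head",(600,124),.163),("f1",(520,65),.006),("f2",(487,168),.006),("f3",(556,188),.006)]: print(n,np.round(ray("wrist",np.array(p)*s,z,cb),4))
for n in("button_top","pot_1"):
    for d in r.cut_out(n,"wrist")[:3]:
        c=cen(d["mask"]); print(n,round(d["p"],2),np.round(c,1),np.round(ray("wrist",c,.117 if n[0]=="b" else .057),4))
E
```

```text
[ 0.4589 -0.0028  0.3   ] [ 1.7998e+02  5.0000e-02 -1.1000e-01] 3.0667 0.0008
[[-0.003, -0.956, -0.293, 0.539], [-1.0, 0.003, 0.0, -0.003], [0.0, 0.293, -0.956, 0.458], [0.0, 0.0, 0.0, 1.0]]
head [0.5274 0.1977 0.163 ]
f1 [0.5933 0.216  0.006 ]
f2 [0.4993 0.2421 0.006 ]
f3 [0.4797 0.1701 0.006 ]
button_top 0.53 [261.  179.3] [ 0.4542 -0.0066  0.117 ]
pot_1 0.75 [289.4 139.6] [ 0.4958 -0.0457  0.057 ]
pot_1 0.62 [247.5  91.3] [0.5591 0.0117 0.057 ]
pot_1 0.61 [224.6 153.5] [0.4767 0.0449 0.057 ]
```

View pics/c1.png

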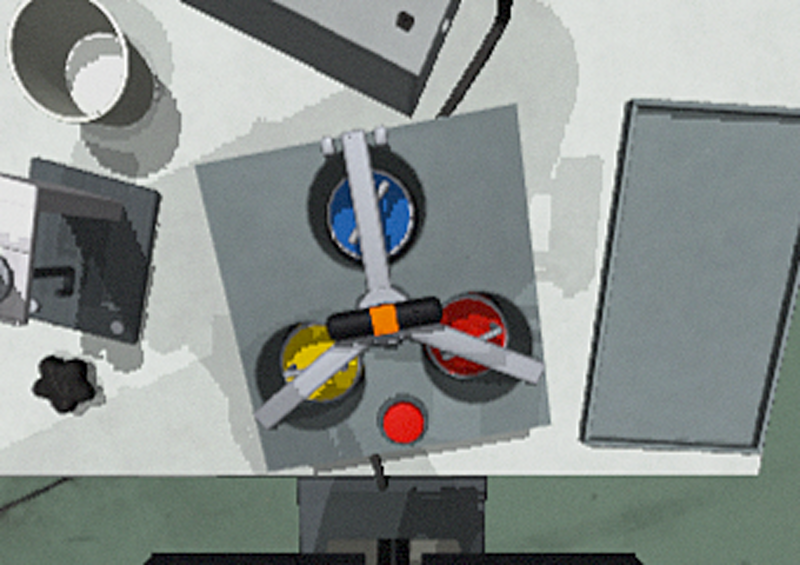

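The view is clear: button (405,423), handle inlay (384,320), block rotated about 10° and the tray at right. I'm fitting the block pose.

```bash
cat > fit.py <<'E'
from h import *
import pickle
from scipy.optimize import least_squares
cb=pickle.load(open("pics/c.pkl","rb"))
pts=[((405,423),(-.056,0,.117)),((384,320),(0,0,.135)),((330,325),(0,.028,.131)),((440,309),(0,-.028,.131)),((197,167),(.085,.078,.107)),((518,104),(.085,-.078,.107)),((550,424),(-.072,-.078,.107)),((266,470),(-.072,.078,.107)),((367,208),(.051,0,.107)),((477,347),(-.0255,-.0442,.107)),((312,372),(-.0255,.0442,.107))]
def W(v,q): c,s=np.cos(v[2]),np.sin(v[2]); return np.array([v[0]+c*q[0]-s*q[1],v[1]+s*q[0]+c*q[1],q[2]])
def f(v): return np.concatenate([proj("wrist",W(v,q),cb)-np.array([90+p[0]/2.353,p[1]/2.353]) for p,q in pts])
s=least_squares(f,[.51,0,.1],loss="soft_l1")
print(s.x,np.degrees(s.x[2]));print(np.round(f(s.x).reshape(-1,2),1).tolist())
for n,q in[("button",(-.056,0,.117)),("W0",(.051,0,0)),("W+",(-.0255,.0442,0)),("W-",(-.0255,-.0442,0))]:print(n,W(s.x,q))
E
python3 fit.py
```

```text
[0.50791018 0.00077185 0.1645577 ] 9.428461544672764
[[-0.8, -0.0], [0.3, -0.5], [-1.2, 1.2], [1.2, -0.4], [-0.6, -1.5], [0.1, -0.1], [0.4, -0.2], [0.6, -0.3], [0.3, 0.4], [0.1, 0.6], [-0.6, 1.9]]
button [ 0.45266668 -0.00840185  0.117     ]
W0 [0.55822121 0.00912647 0.        ]
W+ [0.47551399 0.04019744 0.        ]
W- [ 0.48999533 -0.04700836  0.        ]
```

Emit:
servo_tool:
  targets:
    - {"dx": -0.6, "dy": -0.5, "dz": -3, "spin": 0.08, "grip": 0}
    - {"dx": -0.65, "dy": -0.55, "dz": -6, "spin": 0.16, "grip": 0}
    - {"dx": -0.65, "dy": -0.55, "dz": -9, "spin": 0.16, "grip": 0}
    - {"dx": -0.65, "dy": -0.55, "dz": -12, "spin": 0.16, "grip": 0}
    - {"dx": -0.65, "dy": -0.55, "dz": -14, "spin": 0.16, "grip": 0}
    - {"dx": -0.65, "dy": -0.55, "dz": -15.5, "spin": 0.16, "grip": 0}
    - {"dx": -0.65, "dy": -0.55, "dz": -16.5, "spin": 0.16, "grip": 0}
    - {"dx": -0.65, "dy": -0.55, "dz": -17.2, "spin": 0.16, "grip": 0}
    - {"dx": -0.65, "dy": -0.55, "dz": -17.6, "spin": 0.16, "grip": 0}
    - {"dx": -0.65, "dy": -0.55, "dz": -17.6, "spin": 0.16, "grip": 0}

```text
time_s: 4.05
tcp_pos: [0.4532, -0.0045, 0.1242]
eef_rot: [180.0, 0.0, 9.2]
contact_force: [-0.5, 0.2, -0.1]
gripper_width: 0.0002
```

Emit:
servo_tool:
  targets:
    - {"dx": 0, "dy": 0, "dz": -0.3, "spin": 0, "grip": 0}
    - {"dx": 0, "dy": 0, "dz": -0.6, "spin": 0, "grip": 0}
    - {"dx": 0, "dy": 0, "dz": -0.8, "spin": 0, "grip": 0}
    - {"dx": 0, "dy": 0, "dz": -0.95, "spin": 0, "grip": 0}
    - {"dx": 0, "dy": 0, "dz": -1.05, "spin": 0, "grip": 0}
    - {"dx": 0, "dy": 0, "dz": -1.15, "spin": 0, "grip": 0}
    - {"dx": 0, "dy": 0, "dz": -1.2, "spin": 0, "grip": 0}
    - {"dx": 0, "dy": 0, "dz": -1.2, "spin": 0, "grip": 0}
    - {"dx": 0, "dy": 0, "dz": -1.2, "spin": 0, "grip": 0}
    - {"dx": 0, "dy": 0, "dz": -1.2, "spin": 0, "grip": 0}

```text
time_s: 4.88
tcp_pos: [0.4537, -0.0049, 0.1128]
eef_rot: [-180.0, -0.0, 9.2]
contact_force: [-0.3, 2.3, 3.1]
gripper_width: 0.0003
```

Emit:
servo_tool:
  targets:
    - {"dx": 0, "dy": -0.2, "dz": -0.15, "spin": 0, "grip": 0}
    - {"dx": 0, "dy": -0.2, "dz": -0.2, "spin": 0, "grip": 0}
    - {"dx": 0, "dy": -0.2, "dz": -0.2, "spin": 0, "grip": 0}
    - {"dx": 0, "dy": -0.2, "dz": 1, "spin": 0, "grip": 0}
    - {"dx": 0, "dy": -0.2, "dz": 4, "spin": 0, "grip": 0}
    - {"dx": 0, "dy": -0.2, "dz": 8, "spin": 0, "grip": 0}
    - {"dx": 0, "dy": -0.2, "dz": 12, "spin": 0, "grip": 0}
    - {"dx": 0, "dy": 0, "dz": 16, "spin": 0, "grip": 60}
    - {"dx": 0, "dy": 0, "dz": 17, "spin": 0, "grip": 60}
    - {"dx": 0, "dy": 0, "dz": 17, "spin": 0, "grip": 60}

```text
time_s: 5.72
tcp_pos: [0.4547, -0.005, 0.2859]
eef_rot: [-180.0, -0.3, 9.2]
contact_force: [-1.0, 0.0, -1.3]
gripper_width: 0.0153
```

```bash
python3 cap.py d && python3 - <<'E'
from h import *
im=cv2.imread("pics/d_w.png")[0:240,90:430]
hsv=cv2.cvtColor(im,cv2.COLOR_BGR2HSV); m=cv2.inRange(hsv,(8,180,180),(20,255,255)); n,_,st,ce=cv2.connectedComponentsWithStats(m)
print(st[1:],ce[1:])
for k in range(1,n):
    if st[k][4]>20:
        p=ce[k]+[90,0]; print(p,[np.round(ray("wrist",p,z)[:2],4).tolist() for z in(.135,.149)])
b=cv2.inRange(hsv,(0,200,150),(4,255,255)); 
print("exp",proj("wrist",(.5079,.0008,.135)),proj("wrist",(.5079,.0008,.149)))
cv2.imwrite("pics/d1.png",cv2.resize(im,(800,565),interpolation=cv2.INTER_CUBIC))
E
```

```text
[ 0.4547 -0.005   0.2859] [-179.97   -0.32    9.18] 5.7167 0.0153
[[0.159, -0.946, -0.283, 0.532], [-0.987, -0.152, -0.045, 0.007], [-0.0, 0.287, -0.958, 0.445], [0.0, 0.0, 0.0, 1.0]]
[[164 128  11  14 140]] [[169.02142857 134.22142857]]
[259.02142857 134.22142857] [[0.5055, 0.0009], [0.5067, 0.0012]]
exp [259.50247145 131.98880868] [259.62400263 133.13113831]
```

View pics/d1.png

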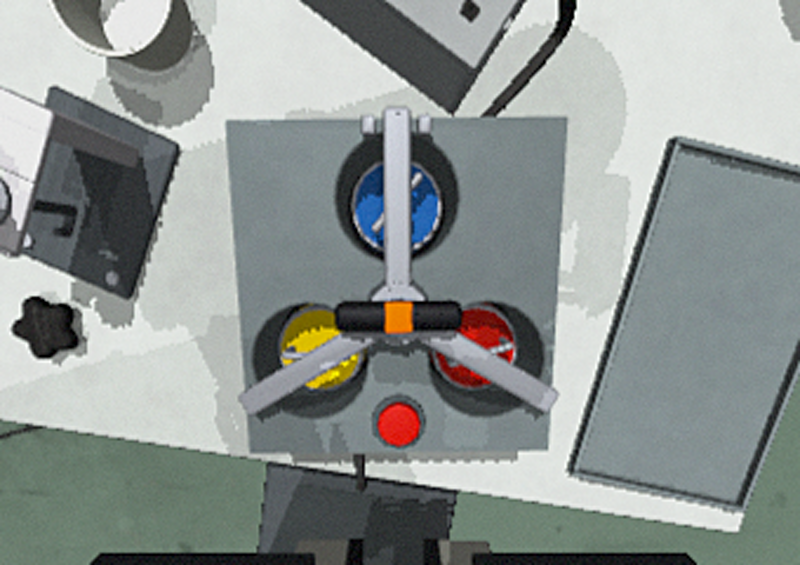

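The handle has popped: the arm tip now overhangs the studs at (398,108), and the bar looks larger. I'm turning the tool across the bar and descending to grasp it.

Emit:
servo_tool:
  targets:
    - {"dx": 0.5, "dy": 0.1, "dz": 0, "spin": -0.12, "grip": 45}
    - {"dx": 1, "dy": 0.2, "dz": 0, "spin": -0.24, "grip": 45}
    - {"dx": 2, "dy": 0.3, "dz": 0, "spin": -0.36, "grip": 45}
    - {"dx": 3, "dy": 0.4, "dz": -1, "spin": -0.48, "grip": 45}
    - {"dx": 4, "dy": 0.5, "dz": -2, "spin": -0.6, "grip": 45}
    - {"dx": 5, "dy": 0.6, "dz": -3, "spin": -0.72, "grip": 45}
    - {"dx": 5.4, "dy": 0.65, "dz": -4, "spin": -0.84, "grip": 45}
    - {"dx": 5.4, "dy": 0.65, "dz": -5, "spin": -0.96, "grip": 45}
    - {"dx": 5.4, "dy": 0.65, "dz": -6, "spin": -1.08, "grip": 45}
    - {"dx": 5.4, "dy": 0.65, "dz": -7, "spin": -1.2, "grip": 45}

```text
time_s: 6.6
tcp_pos: [0.5061, 0.0009, 0.2099]
eef_rot: [179.8, 0.0, -59.9]
contact_force: [-0.7, -0.6, -0.4]
gripper_width: 0.0394
```

Emit:
servo_tool:
  targets:
    - {"dx": 0, "dy": 0, "dz": -1, "spin": -0.12, "grip": 45}
    - {"dx": 0, "dy": 0, "dz": -2, "spin": -0.24, "grip": 45}
    - {"dx": 0, "dy": 0, "dz": -3, "spin": -0.36, "grip": 45}
    - {"dx": 0, "dy": 0, "dz": -4, "spin": -0.367, "grip": 45}
    - {"dx": 0, "dy": 0, "dz": -5, "spin": -0.367, "grip": 45}
    - {"dx": 0, "dy": 0, "dz": -6, "spin": -0.367, "grip": 45}
    - {"dx": 0, "dy": 0, "dz": -7, "spin": -0.367, "grip": 45}
    - {"dx": 0, "dy": 0, "dz": -7.6, "spin": -0.367, "grip": 45}
    - {"dx": 0, "dy": 0, "dz": -7.7, "spin": -0.367, "grip": 45}
    - {"dx": 0, "dy": 0, "dz": -7.7, "spin": -0.367, "grip": 45}

```text
time_s: 7.43
tcp_pos: [0.5072, 0.0013, 0.1352]
eef_rot: [180.0, -0.0, -80.6]
contact_force: [0.2, 0.3, 1.8]
gripper_width: 0.0394
```

Emit:
servo_tool:
  squeeze: 10
  targets:
    - {"dx": 0, "dy": 0, "dz": 0, "spin": 0, "grip": 10}
    - {"dx": 0, "dy": 0, "dz": 0, "spin": 0, "grip": 10}
    - {"dx": 0, "dy": 0, "dz": 0, "spin": 0, "grip": 10}
    - {"dx": 0, "dy": 0, "dz": 0, "spin": 0, "grip": 10}
    - {"dx": 0, "dy": 0, "dz": 0, "spin": 0, "grip": 10}
    - {"dx": 0, "dy": 0, "dz": 0, "spin": 0, "grip": 10}
    - {"dx": 0, "dy": 0, "dz": 0, "spin": 0, "grip": 10}
    - {"dx": 0, "dy": 0, "dz": 0, "spin": 0, "grip": 10}
    - {"dx": 0, "dy": 0, "dz": 0, "spin": 0, "grip": 10}
    - {"dx": 0, "dy": 0, "dz": 0, "spin": 0, "grip": 10}

```text
time_s: 8.27
tcp_pos: [0.5075, 0.0015, 0.1357]
eef_rot: [-180.0, -0.0, -80.6]
contact_force: [0.2, 0.1, 1.6]
gripper_width: 0.0127
```

Emit:
servo_tool:
  squeeze: 20
  targets:
    - {"dx": 0, "dy": 0, "dz": 0, "spin": 0.1, "grip": 10}
    - {"dx": 0, "dy": 0, "dz": 0, "spin": 0.21, "grip": 10}
    - {"dx": 0, "dy": 0, "dz": 0, "spin": 0.32, "grip": 10}
    - {"dx": 0, "dy": 0, "dz": 0, "spin": 0.43, "grip": 10}
    - {"dx": 0, "dy": 0, "dz": 0, "spin": 0.54, "grip": 10}
    - {"dx": 0, "dy": 0, "dz": 0, "spin": 0.65, "grip": 10}
    - {"dx": 0, "dy": 0, "dz": 0, "spin": 0.76, "grip": 10}
    - {"dx": 0, "dy": 0, "dz": 0, "spin": 0.87, "grip": 10}
    - {"dx": 0, "dy": 0, "dz": 0, "spin": 0.96, "grip": 10}
    - {"dx": 0, "dy": 0, "dz": 0, "spin": 1.02, "grip": 10}

```text
time_s: 9.1
tcp_pos: [0.5074, 0.0014, 0.1356]
eef_rot: [180.0, -0.0, -21.9]
contact_force: [-1.0, 0.6, 3.4]
gripper_width: 0.0128
```

Emit:
servo_tool:
  targets:
    - {"dx": 0, "dy": 0, "dz": 0, "spin": 0.03, "grip": 10}
    - {"dx": 0, "dy": 0, "dz": 0, "spin": 0.06, "grip": 10}
    - {"dx": 0, "dy": 0, "dz": 0, "spin": 0.06, "grip": 10}
    - {"dx": 0, "dy": 0, "dz": 0, "spin": 0.06, "grip": 10}
    - {"dx": 0, "dy": 0, "dz": 0, "spin": 0.06, "grip": 10}
    - {"dx": 0, "dy": 0, "dz": 0, "spin": 0.06, "grip": 10}
    - {"dx": 0, "dy": 0, "dz": 0, "spin": 0.06, "grip": 10}
    - {"dx": 0, "dy": 0, "dz": 0, "spin": 0.06, "grip": 10}
    - {"dx": 0, "dy": 0, "dz": 0, "spin": 0.06, "grip": 10}
    - {"dx": 0, "dy": 0, "dz": 0, "spin": 0.06, "grip": 10}

```text
time_s: 9.93
tcp_pos: [0.5073, 0.0014, 0.1355]
eef_rot: [180.0, 0.0, -18.7]
contact_force: [-0.4, -0.8, 3.5]
gripper_width: 0.013
```

```bash
python3 -c "
from plant import r
s=r.get_state();print(s['moment'],s['eef_rot'],s['contact_force'],s['tcp_pos'])"
```

```text
[-0.25700344  0.105933   -0.21528317] [ 1.79994732e+02  2.03457936e-03 -1.87319381e+01] [-0.37661801 -0.83021573  3.46142276] [0.50733902 0.00140598 0.13554709]
```

The handle is at its stop (reaction moment −0.22 N·m). I'm releasing it, rising and looking into the wells.

Emit:
servo_tool:
  targets:
    - {"dx": 0, "dy": 0, "dz": 0, "spin": 0, "grip": 45}
    - {"dx": 0, "dy": 0, "dz": 0, "spin": 0, "grip": 45}
    - {"dx": 0, "dy": 0, "dz": 0, "spin": 0, "grip": 45}
    - {"dx": 0, "dy": 0, "dz": 0, "spin": 0, "grip": 45}
    - {"dx": 0, "dy": 0, "dz": 1, "spin": 0, "grip": 45}
    - {"dx": 0, "dy": 0, "dz": 3, "spin": 0, "grip": 45}
    - {"dx": 0, "dy": 0, "dz": 6, "spin": 0.05, "grip": 45}
    - {"dx": -1.5, "dy": 0, "dz": 10, "spin": 0.13, "grip": 45}
    - {"dx": -3.5, "dy": 0, "dz": 13, "spin": 0.23, "grip": 45}
    - {"dx": -5.5, "dy": 0, "dz": 15, "spin": 0.33, "grip": 45}

```text
time_s: 10.77
tcp_pos: [0.4528, 0.0014, 0.2895]
eef_rot: [-180.0, -0.2, 0.5]
contact_force: [0.1, 0.1, 0.9]
gripper_width: 0.0391
```

Emit:
servo_tool:
  targets:
    - {"dx": -0.3, "dy": 0, "dz": 0.4, "spin": 0, "grip": 45}
    - {"dx": -0.3, "dy": 0, "dz": 0.4, "spin": 0, "grip": 45}
    - {"dx": -0.3, "dy": 0, "dz": 0.4, "spin": 0, "grip": 45}
    - {"dx": -0.3, "dy": 0, "dz": 0.4, "spin": 0, "grip": 45}
    - {"dx": -0.3, "dy": 0, "dz": 0.4, "spin": 0, "grip": 45}
    - {"dx": -0.3, "dy": 0, "dz": 0.4, "spin": 0, "grip": 45}
    - {"dx": -0.3, "dy": 0, "dz": 0.4, "spin": 0, "grip": 45}
    - {"dx": -0.3, "dy": 0, "dz": 0.4, "spin": 0, "grip": 45}
    - {"dx": -0.3, "dy": 0, "dz": 0.4, "spin": 0, "grip": 45}
    - {"dx": -0.3, "dy": 0, "dz": 0.4, "spin": 0, "grip": 45}

```text
time_s: 11.6
tcp_pos: [0.4494, 0.0014, 0.2894]
eef_rot: [180.0, 0.0, 0.2]
contact_force: [-0.1, -0.2, 0.4]
gripper_width: 0.0391
```

```bash
python3 cap.py e && python3 - <<'E'
from h import *
im=cv2.imread("pics/e_w.png")[50:210,160:360]
cv2.imwrite("pics/e1.png",cv2.resize(im,(750,600),interpolation=cv2.INTER_CUBIC))
E
```

```text
[0.4494 0.0014 0.2894] [1.7999e+02 2.0000e-02 1.7000e-01] 11.6 0.0391
[[0.002, -0.956, -0.292, 0.529], [-1.0, -0.002, -0.001, 0.002], [0.0, 0.292, -0.956, 0.448], [0.0, 0.0, 0.0, 1.0]]
```

View pics/e1.png

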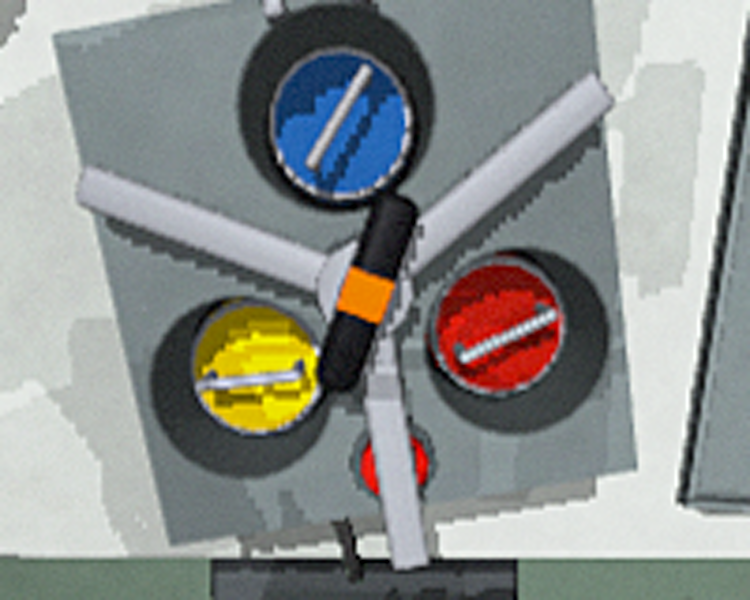

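The arms are clear of all three wells. The bail bars are blue (368,70)–(313,163), red (555,315)–(462,357) and yellow (302,376)–(198,382). I'm computing bail positions and going for the hook.

```bash
python3 - <<'E'
from h import *
import pickle
c=pickle.load(open("pics/e.pkl","rb"))
W={"blue":(.5582,.0091),"red":(.49,-.047),"yellow":(.4755,.0402)}
for n,a,b in[("blue",(368,70),(313,163)),("red",(555,315),(462,357)),("yellow",(302,376),(198,382))]:
    A,B=[ray("wrist",np.array(p)/3.75+[160,50],.084,c)[:2] for p in(a,b)]
    m=(A+B)/2;print(n,"mid",np.round(m,4),"len",np.round(np.linalg.norm(A-B),4),"yaw",np.round(np.degrees(np.arctan2(*(A-B)[::-1])),1),"off well",np.round(m-W[n],4))
# handle orange at .149
p=np.array((365,293))/3.75+[160,50];print(ray("wrist",p,.149,c))
E
```

```text
blue mid [0.5579 0.0089] len 0.0326 yaw -32.5 off well [-0.0003 -0.0002]
red mid [ 0.4896 -0.0471] len 0.0336 yaw -65.4 off well [-0.0004 -0.0001]
yellow mid [0.475  0.0398] len 0.0353 yaw -86.6 off well [-0.0005 -0.0004]
[0.50814024 0.00105386 0.149     ]
```

Emit:
servo_tool:
  targets:
    - {"dx": 1, "dy": 2.2, "dz": 0, "spin": -0.12, "grip": 70}
    - {"dx": 2, "dy": 4.4, "dz": 0, "spin": -0.24, "grip": 70}
    - {"dx": 3, "dy": 6.6, "dz": 0, "spin": -0.36, "grip": 70}
    - {"dx": 4, "dy": 8.8, "dz": 0, "spin": -0.48, "grip": 70}
    - {"dx": 5, "dy": 11, "dz": 0, "spin": -0.6, "grip": 70}
    - {"dx": 6, "dy": 13.2, "dz": 0, "spin": -0.72, "grip": 70}
    - {"dx": 7, "dy": 15.4, "dz": 0, "spin": -0.84, "grip": 70}
    - {"dx": 7.6, "dy": 17.6, "dz": 0, "spin": -0.96, "grip": 70}
    - {"dx": 7.9, "dy": 19, "dz": -1, "spin": -1.08, "grip": 70}
    - {"dx": 7.9, "dy": 19.6, "dz": -2, "spin": -1.2, "grip": 70}

```text
time_s: 12.48
tcp_pos: [0.5292, 0.1996, 0.2692]
eef_rot: [-180.0, 0.0, -68.9]
contact_force: [-0.4, -0.5, -0.5]
gripper_width: 0.0615
```

Emit:
servo_tool:
  targets:
    - {"dx": 0, "dy": 0, "dz": -0.5, "spin": -0.12, "grip": 70}
    - {"dx": 0, "dy": 0, "dz": -1, "spin": -0.24, "grip": 70}
    - {"dx": 0, "dy": 0, "dz": -1.5, "spin": -0.36, "grip": 70}
    - {"dx": 0, "dy": 0, "dz": -2, "spin": -0.48, "grip": 70}
    - {"dx": 0, "dy": 0, "dz": -2.5, "spin": -0.6, "grip": 70}
    - {"dx": 0, "dy": 0, "dz": -3, "spin": -0.643, "grip": 70}
    - {"dx": 0, "dy": 0, "dz": -3.5, "spin": -0.643, "grip": 70}
    - {"dx": 0, "dy": 0, "dz": -4, "spin": -0.643, "grip": 70}
    - {"dx": 0, "dy": 0, "dz": -4, "spin": -0.643, "grip": 70}
    - {"dx": 0, "dy": 0, "dz": -4, "spin": -0.643, "grip": 70}

```text
time_s: 13.32
tcp_pos: [0.5283, 0.1974, 0.2294]
eef_rot: [180.0, -0.0, -105.3]
contact_force: [-0.7, 0.2, -0.7]
gripper_width: 0.0614
```

```bash
python3 cap.py f && python3 - <<'E'
from h import *
for n in("lifting_hook","stand_seat","hook_grip"):
    for d in r.cut_out(n,"wrist")[:1]:
        c=cen(d["mask"]); print(n,round(d["p"],2),np.round(c,1),d["extent"])
print(proj("wrist",(.5285,.1975,.163)),proj("wrist",(.5285,.1975,.115)))
im=cv2.imread("pics/f_w.png"); cv2.imwrite("pics/f1.png",cv2.resize(im[60:330,100:412],(693,600),interpolation=cv2.INTER_CUBIC))
E
```

```text
[0.5283 0.1974 0.2294] [ 1.7999e+02 -3.0000e-02 -1.0534e+02] 13.3167 0.0614
[[-0.964, 0.253, 0.078, 0.508], [0.265, 0.922, 0.282, 0.121], [-0.0, 0.292, -0.956, 0.388], [0.0, 0.0, 0.0, 1.0]]
lifting_hook 0.55 [257.6 199.1] [243.0, 180.5, 274.1, 219.4]
stand_seat 0.82 [246.3 169.2] [208.4, 136.2, 290.9, 210.4]
hook_grip 0.83 [257.6 198.8] [242.1, 168.0, 273.3, 221.7]
[257.30458507 205.83693809] [257.26046238 189.79263273]
```

View pics/f1.png

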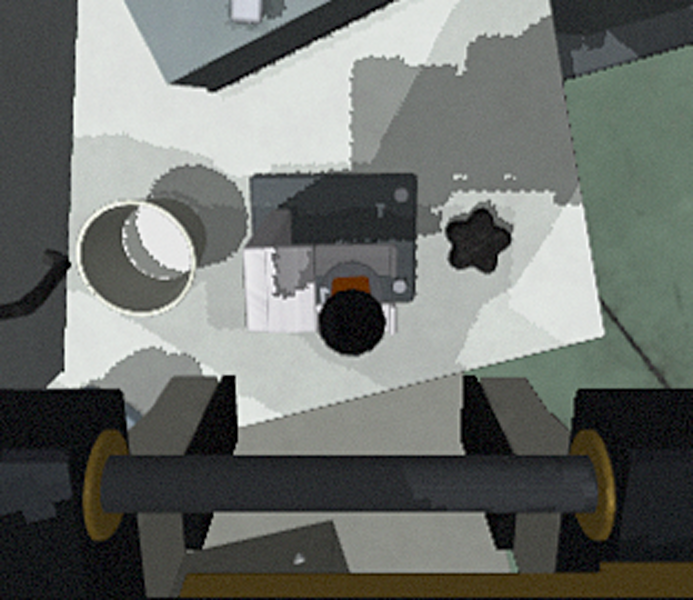

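The head is at (351,322), within 1 px of the prediction, and the stand is square to the image. I'm descending and grasping the grip.

Emit:
servo_tool:
  targets:
    - {"dx": 0, "dy": 0, "dz": -2, "spin": 0, "grip": 70}
    - {"dx": 0, "dy": 0, "dz": -4, "spin": 0, "grip": 70}
    - {"dx": 0, "dy": 0, "dz": -6, "spin": 0, "grip": 70}
    - {"dx": 0, "dy": 0, "dz": -8, "spin": 0, "grip": 70}
    - {"dx": 0, "dy": 0, "dz": -9.5, "spin": 0, "grip": 70}
    - {"dx": 0, "dy": 0, "dz": -10.2, "spin": 0, "grip": 70}
    - {"dx": 0, "dy": 0, "dz": -10.5, "spin": 0, "grip": 70}
    - {"dx": 0, "dy": 0, "dz": -10.5, "spin": 0, "grip": 70}
    - {"dx": 0, "dy": 0, "dz": -10.5, "spin": 0, "grip": 40}
    - {"dx": 0, "dy": 0, "dz": -10.5, "spin": 0, "grip": 40}

```text
time_s: 14.35
tcp_pos: [0.529, 0.1979, 0.1257]
eef_rot: [-179.9, 0.1, -105.4]
contact_force: [-0.1, -0.0, -0.4]
gripper_width: 0.0527
```

Emit:
servo_tool:
  squeeze: 40
  targets:
    - {"dx": 0, "dy": 0, "dz": 0, "spin": 0, "grip": 10}
    - {"dx": 0, "dy": 0, "dz": 0, "spin": 0, "grip": 10}
    - {"dx": 0, "dy": 0, "dz": 0, "spin": 0, "grip": 10}
    - {"dx": 0, "dy": 0, "dz": 0, "spin": 0, "grip": 10}
    - {"dx": 0, "dy": 0, "dz": 0, "spin": 0, "grip": 10}
    - {"dx": 0, "dy": 0, "dz": 0, "spin": 0, "grip": 10}
    - {"dx": 0, "dy": 0, "dz": 0, "spin": 0, "grip": 10}
    - {"dx": 0, "dy": 0, "dz": 0, "spin": 0, "grip": 10}
    - {"dx": 0, "dy": 0, "dz": 0, "spin": 0, "grip": 10}
    - {"dx": 0, "dy": 0, "dz": 0, "spin": 0, "grip": 10}

```text
time_s: 15.18
tcp_pos: [0.5284, 0.1975, 0.1247]
eef_rot: [-180.0, 0.0, -105.4]
contact_force: [-1.5, 1.0, 4.2]
gripper_width: 0.0243
```

Emit:
servo_tool:
  targets:
    - {"dx": 0, "dy": 0, "dz": 0, "spin": 0, "grip": 10}
    - {"dx": 0, "dy": 0, "dz": 0, "spin": 0, "grip": 10}
    - {"dx": 0, "dy": 0, "dz": 0, "spin": 0, "grip": 10}
    - {"dx": 0, "dy": 0, "dz": 0, "spin": 0, "grip": 10}
    - {"dx": 0, "dy": 0, "dz": 0, "spin": 0, "grip": 10}
    - {"dx": 0, "dy": 0, "dz": 0, "spin": 0, "grip": 10}
    - {"dx": 0, "dy": 0, "dz": 0, "spin": 0, "grip": 10}
    - {"dx": 0, "dy": 0, "dz": 0, "spin": 0, "grip": 10}
    - {"dx": 0, "dy": 0, "dz": 0, "spin": 0, "grip": 10}
    - {"dx": 0, "dy": 0, "dz": 0, "spin": 0, "grip": 10}

```text
time_s: 16.02
tcp_pos: [0.5284, 0.1975, 0.1247]
eef_rot: [-180.0, 0.0, -105.4]
contact_force: [-1.4, 0.5, 5.5]
gripper_width: 0.0241
```

```bash
python3 cap.py g && python3 - <<'E'
from h import *
a=cv2.imread("pics/g_w.png")[150:320,170:342]
r.capture("side"); s=r.capture("side")[170:320,185:337]
cv2.imwrite("pics/g1.png",np.hstack([cv2.resize(a,(400,395),interpolation=cv2.INTER_CUBIC),cv2.resize(s,(400,395),interpolation=cv2.INTER_CUBIC)]))
E
```

```text
[0.5284 0.1975 0.1247] [-1.7999e+02  1.0000e-02 -1.0541e+02] 16.0167 0.0241
[[-0.964, 0.254, 0.079, 0.508], [0.266, 0.922, 0.282, 0.121], [-0.001, 0.293, -0.956, 0.283], [0.0, 0.0, 0.0, 1.0]]
```

View pics/g1.png

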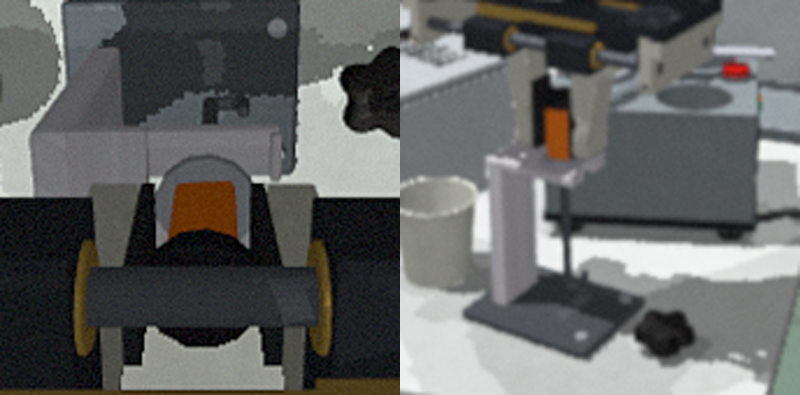

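```bash
python3 - <<'E'
from h import *
a=cv2.imread("pics/g_w.png")[205:320,205:315]
s=r.capture("side")[180:255,215:290]
cv2.imwrite("pics/g2.png",np.hstack([cv2.resize(a,(400,418),interpolation=cv2.INTER_CUBIC),cv2.resize(s,(400,418),interpolation=cv2.INTER_CUBIC)]))
s=r.get_state();print(s["moment"],s["contact_force"])
E
```

```text
[0.32218232 0.75024514 0.02693179] [-2.81582713  0.74087465  5.03653561]
```

View pics/g2.png

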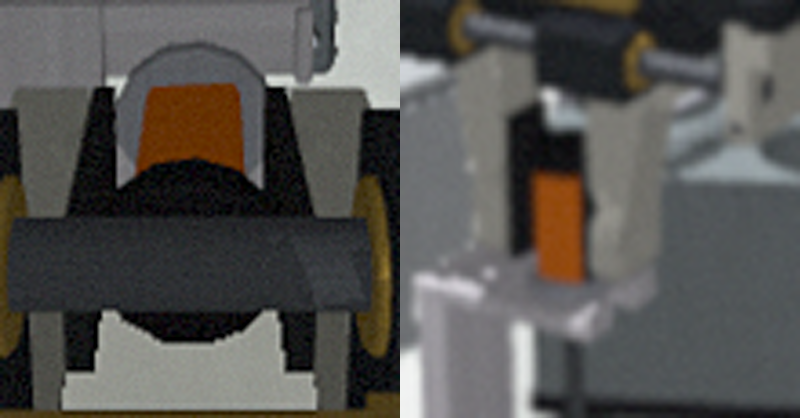

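The pads are clamping the 26 mm head, not the 16 mm grip. I'll try a few millimetres lower.

Emit:
servo_tool:
  squeeze: 10
  targets:
    - {"dx": 0, "dy": 0, "dz": 0, "spin": 0, "grip": 45}
    - {"dx": 0, "dy": 0, "dz": 0, "spin": 0, "grip": 45}
    - {"dx": 0, "dy": 0, "dz": 0, "spin": 0, "grip": 45}
    - {"dx": 0, "dy": 0, "dz": 0, "spin": 0, "grip": 45}
    - {"dx": 0, "dy": 0, "dz": -0.15, "spin": 0, "grip": 45}
    - {"dx": 0, "dy": 0, "dz": -0.3, "spin": 0, "grip": 45}
    - {"dx": 0, "dy": 0, "dz": -0.4, "spin": 0, "grip": 45}
    - {"dx": 0, "dy": 0, "dz": -0.4, "spin": 0, "grip": 45}
    - {"dx": 0, "dy": 0, "dz": -0.4, "spin": 0, "grip": 45}
    - {"dx": 0, "dy": 0, "dz": -0.4, "spin": 0, "grip": 45}

```text
time_s: 17.05
tcp_pos: [0.5284, 0.1974, 0.1205]
eef_rot: [180.0, -0.0, -105.4]
contact_force: [-0.2, -0.0, 0.0]
gripper_width: 0.039
```

Emit:
servo_tool:
  squeeze: 10
  targets:
    - {"dx": 0, "dy": 0, "dz": 0, "spin": 0, "grip": 10}
    - {"dx": 0, "dy": 0, "dz": 0, "spin": 0, "grip": 10}
    - {"dx": 0, "dy": 0, "dz": 0, "spin": 0, "grip": 10}
    - {"dx": 0, "dy": 0, "dz": 0, "spin": 0, "grip": 10}
    - {"dx": 0, "dy": 0, "dz": 0, "spin": 0, "grip": 10}
    - {"dx": 0, "dy": 0, "dz": 0, "spin": 0, "grip": 10}
    - {"dx": 0, "dy": 0, "dz": 0, "spin": 0, "grip": 10}
    - {"dx": 0, "dy": 0, "dz": 0, "spin": 0, "grip": 10}
    - {"dx": 0, "dy": 0, "dz": 0, "spin": 0, "grip": 10}
    - {"dx": 0, "dy": 0, "dz": 0, "spin": 0, "grip": 10}

```text
time_s: 17.88
tcp_pos: [0.5283, 0.1975, 0.1206]
eef_rot: [180.0, 0.0, -105.4]
contact_force: [-2.1, 0.1, 2.0]
gripper_width: 0.0252
```

```bash
python3 cap.py g3 && python3 - <<'E'
from h import *
a=cv2.imread("pics/g3_w.png")[205:320,205:315]
cv2.imwrite("pics/g3.png",cv2.resize(a,(574,600),interpolation=cv2.INTER_CUBIC))
s=r.get_state();print(s["moment"],s["contact_force"])
E
```

```text
[0.5283 0.1975 0.1206] [ 180.      0.   -105.41] 17.8833 0.0252
[[-0.964, 0.255, 0.078, 0.508], [0.266, 0.922, 0.282, 0.121], [-0.001, 0.293, -0.956, 0.279], [0.0, 0.0, 0.0, 1.0]]
[ 0.25975641  0.48420541 -0.00249875] [-1.12044831  0.28987495  2.06558716]
```

Same width lower down, so the pads reach past the grip and bear on the head. A full-height hold on the head between flat pads is sound, so I'll take it mid-pad, check, and draw the hook out along the slot.

Emit:
servo_tool:
  targets:
    - {"dx": 0, "dy": 0, "dz": 0, "spin": 0, "grip": 45}
    - {"dx": 0, "dy": 0, "dz": 0, "spin": 0, "grip": 45}
    - {"dx": 0, "dy": 0, "dz": 0.3, "spin": 0, "grip": 45}
    - {"dx": 0, "dy": 0, "dz": 0.6, "spin": 0, "grip": 45}
    - {"dx": 0, "dy": 0, "dz": 0.9, "spin": 0, "grip": 45}
    - {"dx": 0, "dy": 0, "dz": 0.9, "spin": 0, "grip": 45}
    - {"dx": 0, "dy": 0, "dz": 0.9, "spin": 0, "grip": 15}
    - {"dx": 0, "dy": 0, "dz": 0.9, "spin": 0, "grip": 15}
    - {"dx": 0, "dy": 0, "dz": 0.9, "spin": 0, "grip": 15}
    - {"dx": 0, "dy": 0, "dz": 0.9, "spin": 0, "grip": 15}

```text
time_s: 18.77
tcp_pos: [0.5283, 0.1974, 0.1295]
eef_rot: [180.0, -0.0, -105.4]
contact_force: [0.0, 0.1, 0.0]
gripper_width: 0.026
```

Emit:
servo_tool:
  squeeze: 45
  targets:
    - {"dx": 0, "dy": 0, "dz": 0, "spin": 0, "grip": 10}
    - {"dx": 0, "dy": 0, "dz": 0, "spin": 0, "grip": 10}
    - {"dx": 0, "dy": 0, "dz": 0, "spin": 0, "grip": 10}
    - {"dx": 0, "dy": 0, "dz": 0, "spin": 0, "grip": 10}
    - {"dx": 0, "dy": 0, "dz": 0, "spin": 0, "grip": 10}
    - {"dx": 0, "dy": 0, "dz": 0, "spin": 0, "grip": 10}
    - {"dx": 0, "dy": 0, "dz": 0, "spin": 0, "grip": 10}
    - {"dx": 0, "dy": 0, "dz": 0.2, "spin": 0, "grip": 10}
    - {"dx": 0, "dy": 0, "dz": 0.6, "spin": 0, "grip": 10}
    - {"dx": 0, "dy": 0, "dz": 1, "spin": 0, "grip": 10}

```text
time_s: 19.6
tcp_pos: [0.5284, 0.1974, 0.1398]
eef_rot: [180.0, -0.0, -105.4]
contact_force: [-0.0, 0.5, -1.6]
gripper_width: 0.0239
```

Emit:
servo_tool:
  targets:
    - {"dx": 0, "dy": 0, "dz": 0.2, "spin": 0, "grip": 10}
    - {"dx": -0.5, "dy": 0.13, "dz": 0.2, "spin": 0, "grip": 10}
    - {"dx": -1, "dy": 0.27, "dz": 0.2, "spin": 0, "grip": 10}
    - {"dx": -1.5, "dy": 0.4, "dz": 0.2, "spin": 0, "grip": 10}
    - {"dx": -2, "dy": 0.54, "dz": 0.2, "spin": 0, "grip": 10}
    - {"dx": -2.5, "dy": 0.68, "dz": 0.3, "spin": 0, "grip": 10}
    - {"dx": -3.2, "dy": 0.87, "dz": 1, "spin": 0, "grip": 10}
    - {"dx": -3.9, "dy": 1.07, "dz": 2, "spin": 0, "grip": 10}
    - {"dx": -4.5, "dy": 1.22, "dz": 4, "spin": 0, "grip": 10}
    - {"dx": -4.8, "dy": 1.3, "dz": 7, "spin": 0, "grip": 10}

```text
time_s: 20.43
tcp_pos: [0.4781, 0.2099, 0.2092]
eef_rot: [179.9, -0.2, -105.4]
contact_force: [0.3, -0.8, -0.5]
gripper_width: 0.0241
```

```bash
python3 cap.py i && python3 - <<'E'
from h import *
a=cv2.imread("pics/i_w.png")[130:320,156:356]
s=r.capture("side")[100:290,200:400]
cv2.imwrite("pics/i1.png",np.hstack([cv2.resize(a,(400,380),interpolation=cv2.INTER_CUBIC),cv2.resize(s,(400,380),interpolation=cv2.INTER_CUBIC)]))
t=r.get_state(); p=t["tcp_pos"]; print("foot exp",proj("wrist",p-[0,0,.102]),proj("side",p-[0,0,.102]),t["contact_force"])
E
```

```text
[0.4781 0.2099 0.2092] [ 1.7986e+02 -1.7000e-01 -1.0540e+02] 20.4333 0.0241
[[-0.964, 0.255, 0.075, 0.458], [0.266, 0.922, 0.28, 0.134], [0.002, 0.29, -0.957, 0.368], [0.0, 0.0, 0.0, 1.0]]
foot exp [257.82561869 193.03115256] [269.38970016 238.62285727] [ 0.5305851   0.14189493 -0.46287856]
```

View pics/i1.png

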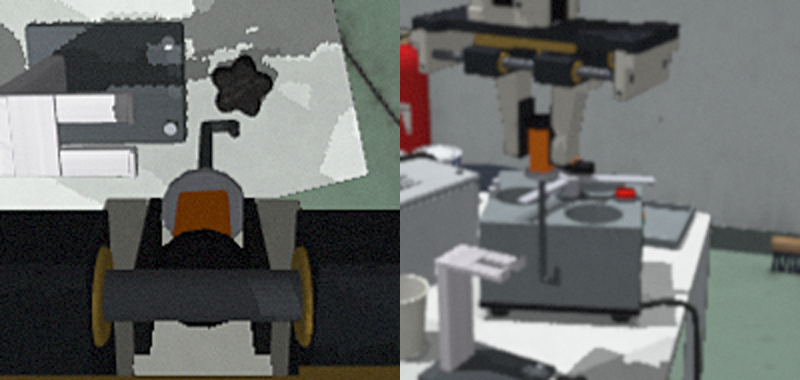

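The hook is held upright: rod base within 2 px of expected, foot pointing along the image right. The red pot is first, bar yaw −65.4°. I'm moving over its well.

Emit:
servo_tool:
  targets:
    - {"dx": 0.3, "dy": -1.5, "dz": 2.5, "spin": 0, "grip": 10}
    - {"dx": 0.6, "dy": -4, "dz": 5, "spin": 0.08, "grip": 10}
    - {"dx": 0.9, "dy": -7, "dz": 7, "spin": 0.16, "grip": 10}
    - {"dx": 1.2, "dy": -10, "dz": 9, "spin": 0.24, "grip": 10}
    - {"dx": 1.5, "dy": -13, "dz": 9, "spin": 0.32, "grip": 10}
    - {"dx": 1.8, "dy": -16, "dz": 9, "spin": 0.4, "grip": 10}
    - {"dx": 2.1, "dy": -19, "dz": 9, "spin": 0.48, "grip": 10}
    - {"dx": 2.4, "dy": -22, "dz": 9, "spin": 0.56, "grip": 10}
    - {"dx": 2.7, "dy": -24, "dz": 8, "spin": 0.64, "grip": 10}
    - {"dx": 2.85, "dy": -24.8, "dz": 7, "spin": 0.698, "grip": 10}

```text
time_s: 21.37
tcp_pos: [0.5089, -0.0396, 0.2808]
eef_rot: [-179.9, -0.1, -65.3]
contact_force: [-1.0, -0.7, -0.8]
gripper_width: 0.0243
```

Emit:
servo_tool:
  targets:
    - {"dx": 0, "dy": 0, "dz": -1, "spin": 0, "grip": 10}
    - {"dx": 0, "dy": 0, "dz": -2, "spin": 0, "grip": 10}
    - {"dx": 0, "dy": 0, "dz": -3, "spin": 0, "grip": 10}
    - {"dx": 0, "dy": 0, "dz": -4, "spin": 0, "grip": 10}
    - {"dx": 0, "dy": 0, "dz": -4, "spin": 0, "grip": 10}
    - {"dx": 0, "dy": 0, "dz": -4, "spin": 0, "grip": 10}
    - {"dx": 0, "dy": 0, "dz": -4, "spin": 0, "grip": 10}
    - {"dx": 0, "dy": 0, "dz": -4, "spin": 0, "grip": 10}
    - {"dx": 0, "dy": 0, "dz": -4, "spin": 0, "grip": 10}
    - {"dx": 0, "dy": 0, "dz": -4, "spin": 0, "grip": 10}

```text
time_s: 22.2
tcp_pos: [0.5091, -0.0374, 0.24]
eef_rot: [-180.0, -0.0, -65.4]
contact_force: [-0.1, 0.7, -0.9]
gripper_width: 0.0242
```

```bash
python3 cap.py j && python3 - <<'E'
from h import *
a=cv2.imread("pics/j_w.png")[90:240,166:346]
cv2.imwrite("pics/j1.png",cv2.resize(a,(720,600),interpolation=cv2.INTER_CUBIC))
t=r.get_state(); p=t["tcp_pos"]; k=lambda q:np.round((proj("wrist",q)-[166,90])*4,0)
u=np.array([np.cos(np.radians(-155.4)),np.sin(np.radians(-155.4)),0]);w=np.array([-u[1],u[0],0])
m=np.array([.4896,-.0471,.083]);print("foot exp",k(p-[0,0,.102]),"tip",k(p-[0,0,.091]+.013*u),"bar ends exp",k(m+.016*w),k(m-.016*w))
E
```

```text
[ 0.5091 -0.0374  0.24  ] [-1.7995e+02 -1.0000e-02 -6.5410e+01] 22.2 0.0242
[[-0.91, -0.398, -0.12, 0.542], [-0.415, 0.87, 0.266, -0.11], [-0.001, 0.292, -0.956, 0.398], [0.0, 0.0, 0.0, 1.0]]
foot exp [365. 416.] tip [422. 430.] bar ends exp [443. 302.] [440. 411.]
```

View pics/j1.png

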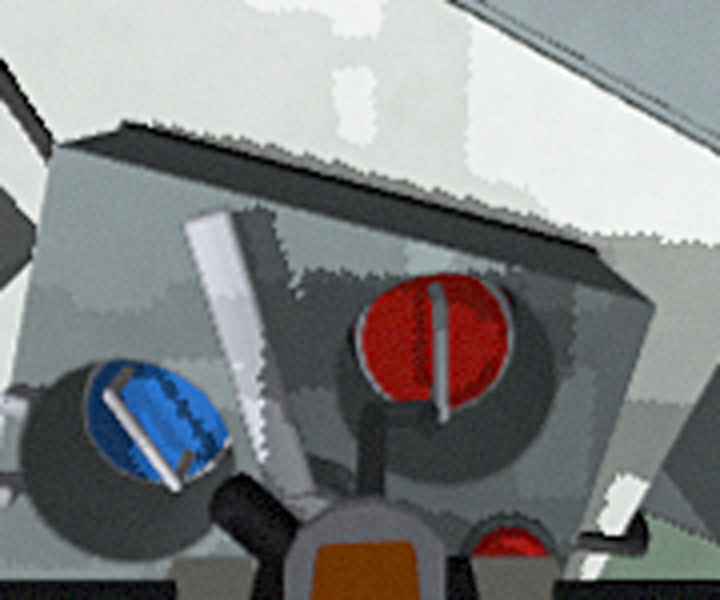

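Rod base (372,408) and tip (430,410); the red bar runs (437,290)–(444,415), as predicted, with the hook about 1.6 mm forward of the TCP. I'm backing off 1 mm, then descending and sliding under.

Emit:
servo_tool:
  targets:
    - {"dx": 0.09, "dy": 0.04, "dz": -1, "spin": 0, "grip": 10}
    - {"dx": 0.09, "dy": 0.04, "dz": -2, "spin": 0, "grip": 10}
    - {"dx": 0.09, "dy": 0.04, "dz": -3, "spin": 0, "grip": 10}
    - {"dx": 0.09, "dy": 0.04, "dz": -4, "spin": 0, "grip": 10}
    - {"dx": 0.09, "dy": 0.04, "dz": -5, "spin": 0, "grip": 10}
    - {"dx": 0.09, "dy": 0.04, "dz": -6, "spin": 0, "grip": 10}
    - {"dx": 0.09, "dy": 0.04, "dz": -6.7, "spin": 0, "grip": 10}
    - {"dx": 0.09, "dy": 0.04, "dz": -7.1, "spin": 0, "grip": 10}
    - {"dx": 0.09, "dy": 0.04, "dz": -7.15, "spin": 0, "grip": 10}
    - {"dx": 0.09, "dy": 0.04, "dz": -7.15, "spin": 0, "grip": 10}

```text
time_s: 23.08
tcp_pos: [0.5099, -0.0372, 0.168]
eef_rot: [180.0, -0.0, -65.4]
contact_force: [-0.8, 0.2, 0.1]
gripper_width: 0.0242
```

Emit:
servo_tool:
  targets:
    - {"dx": 0, "dy": 0, "dz": 0, "spin": 0, "grip": 10}
    - {"dx": -0.2, "dy": -0.09, "dz": 0, "spin": 0, "grip": 10}
    - {"dx": -0.45, "dy": -0.2, "dz": 0, "spin": 0, "grip": 10}
    - {"dx": -0.7, "dy": -0.32, "dz": 0, "spin": 0, "grip": 10}
    - {"dx": -0.95, "dy": -0.43, "dz": 0, "spin": 0, "grip": 10}
    - {"dx": -1.15, "dy": -0.53, "dz": 0, "spin": 0, "grip": 10}
    - {"dx": -1.28, "dy": -0.59, "dz": 0, "spin": 0, "grip": 10}
    - {"dx": -1.28, "dy": -0.59, "dz": 0, "spin": 0, "grip": 10}
    - {"dx": -1.28, "dy": -0.59, "dz": 0, "spin": 0, "grip": 10}
    - {"dx": -1.28, "dy": -0.59, "dz": 0, "spin": 0, "grip": 10}

```text
time_s: 23.92
tcp_pos: [0.4971, -0.043, 0.1681]
eef_rot: [-180.0, -0.0, -65.4]
contact_force: [0.5, 0.3, -1.8]
gripper_width: 0.024
```

Emit:
servo_tool:
  targets:
    - {"dx": 0, "dy": 0, "dz": 0.4, "spin": 0, "grip": 10}
    - {"dx": 0, "dy": 0, "dz": 0.8, "spin": 0, "grip": 10}
    - {"dx": 0, "dy": 0, "dz": 1.2, "spin": 0, "grip": 10}
    - {"dx": 0, "dy": 0, "dz": 1.6, "spin": 0, "grip": 10}
    - {"dx": 0, "dy": 0, "dz": 2.4, "spin": 0, "grip": 10}
    - {"dx": 0, "dy": 0, "dz": 3.2, "spin": 0, "grip": 10}
    - {"dx": 0, "dy": 0, "dz": 4, "spin": 0, "grip": 10}
    - {"dx": 0, "dy": 0, "dz": 4, "spin": 0, "grip": 10}
    - {"dx": 0, "dy": 0, "dz": 4, "spin": 0, "grip": 10}
    - {"dx": 0, "dy": 0, "dz": 4, "spin": 0, "grip": 10}

```text
time_s: 24.75
tcp_pos: [0.4968, -0.043, 0.2079]
eef_rot: [180.0, 0.0, -65.4]
contact_force: [0.2, -0.2, -3.8]
gripper_width: 0.024
```

```bash
cat > lid.py <<'E'
import sys
from h import *
R={"red":[(0,150,60),(6,255,255)],"blue":[(100,120,60),(125,255,255)],"yellow":[(22,150,90),(34,255,255)]}
def lids(cam,z=None):
    im=r.capture(cam); h=cv2.cvtColor(im,cv2.COLOR_BGR2HSV); out={}
    for n,(a,b) in R.items():
        m=cv2.inRange(h,a,b); 
        if n=="red": m|=cv2.inRange(h,(174,150,60),(180,255,255))
        k,_,st,ce=cv2.connectedComponentsWithStats(m); o=sorted(range(1,k),key=lambda i:-st[i][4])[:2]
        for i in o:
            if st[i][4]>60: print(n,"area",st[i][4],"wh",st[i][2:4],np.round(ce[i],1),np.round(ray(cam,ce[i],z)[:2],4) if z else "")
if __name__=="__main__":
    s=r.get_state(); print(np.round(s["tcp_pos"],4),np.round(s["contact_force"],1),np.round(s["gripper_width"],4),s["time_s"])
    lids(sys.argv[1],float(sys.argv[2]) if len(sys.argv)>2 else None)
E
python3 lid.py wrist
```

```text
[ 0.4968 -0.043   0.2079] [ 0.2 -0.2 -3.8] 0.024 24.75
red area 1023 wh [43 41] [264.1 183.8] 
blue area 458 wh [29 29] [190.8 203. ] 
blue area 165 wh [18 32] [175.4 205.6] 
yellow area 1266 wh [78 71] [470.7 151.8]
```

Emit:
servo_tool:
  targets:
    - {"dx": 0, "dy": 0, "dz": 1, "spin": 0, "grip": 10}
    - {"dx": 0, "dy": 0, "dz": 2.2, "spin": 0, "grip": 10}
    - {"dx": 0, "dy": 0, "dz": 3.5, "spin": 0, "grip": 10}
    - {"dx": 0, "dy": 0, "dz": 5, "spin": 0, "grip": 10}
    - {"dx": 0, "dy": 0, "dz": 6.5, "spin": 0, "grip": 10}
    - {"dx": 0, "dy": 0, "dz": 8, "spin": 0, "grip": 10}
    - {"dx": 0, "dy": 0, "dz": 9.5, "spin": 0, "grip": 10}
    - {"dx": 0, "dy": 0, "dz": 11, "spin": 0, "grip": 10}
    - {"dx": 0, "dy": 0, "dz": 12, "spin": 0, "grip": 10}
    - {"dx": 0, "dy": 0, "dz": 12.7, "spin": 0, "grip": 10}

```text
time_s: 25.63
tcp_pos: [0.4972, -0.0431, 0.3365]
eef_rot: [-179.9, -0.0, -65.4]
contact_force: [-0.6, 0.1, -3.0]
gripper_width: 0.0239
```

```bash
python3 lid.py wrist; cat > tray.py <<'E'
from h import *
def tray():
    r.capture("top")
    D=r.cut_out("drip_tray","top")
    if not D: print("no tray"); return
    d=D[0]; rect=cv2.minAreaRect(np.argwhere(d["mask"])[:,::-1].astype(np.float32)); B=cv2.boxPoints(rect)
    P=np.array([ray("top",p,.012)[:2] for p in B]); c=P.mean(0)
    i=np.argmax([np.linalg.norm(P[(k+1)%4]-P[k]) for k in range(4)]); e=P[(i+1)%4]-P[i]; e*=np.sign(e[0]); L=np.linalg.norm(e)
    W=np.linalg.norm(P[(i+2)%4]-P[(i+1)%4])
    print("tray p",round(d["p"],2),"c",np.round(c,4),"maskc",np.round(ray("top",cen(d["mask"]),.006)[:2],4),"yaw",np.round(np.degrees(np.arctan2(e[1],e[0])),1),"LW",np.round([L,W],3))
tray()
E
python3 tray.py; python3 lid.py top .21
```

```text
[ 0.4972 -0.0431  0.3365] [-0.6  0.1 -3. ] 0.0239 25.6333
red area 1025 wh [42 40] [264.6 183.8] 
red area 91 wh [41 18] [260.5 162.5] 
blue area 449 wh [28 27] [207.4 175.8] 
yellow area 1326 wh [95 63] [462.8 146.4] 
yellow area 88 wh [12 13] [239.4 215.4] 
tray p 0.94 c [ 0.5163 -0.203 ] maskc [ 0.5099 -0.2107] yaw -3.4 LW [0.22  0.131]
[ 0.497 -0.043  0.335] [-0.4 -0.3 -2.1] 0.0243 25.7833
yellow area 105 wh [18  9] [241.8 264.9] [0.4539 0.0326]
yellow area 66 wh [17  7] [242.1 255.3] [0.4728 0.0335]
```

The red lid stays fixed in the wrist view while rising, so the pot hangs on the hook. I'm carrying it to the tray's near slot.

Emit:
servo_tool:
  targets:
    - {"dx": -0.1, "dy": -0.5, "dz": 0, "spin": 0, "grip": 10}
    - {"dx": -0.4, "dy": -1.5, "dz": 0, "spin": 0, "grip": 10}
    - {"dx": -0.8, "dy": -3, "dz": 0, "spin": 0, "grip": 10}
    - {"dx": -1.3, "dy": -5, "dz": 0, "spin": 0, "grip": 10}
    - {"dx": -1.9, "dy": -7.5, "dz": 0, "spin": 0, "grip": 10}
    - {"dx": -2.5, "dy": -10, "dz": 0, "spin": 0, "grip": 10}
    - {"dx": -3.1, "dy": -12.2, "dz": 0, "spin": 0, "grip": 10}
    - {"dx": -3.5, "dy": -13.8, "dz": 0, "spin": 0, "grip": 10}
    - {"dx": -3.8, "dy": -14.8, "dz": -0.5, "spin": 0, "grip": 10}
    - {"dx": -3.9, "dy": -15.2, "dz": -1.5, "spin": 0, "grip": 10}

```text
time_s: 26.67
tcp_pos: [0.4576, -0.1968, 0.3202]
eef_rot: [-179.9, -0.1, -65.5]
contact_force: [0.6, -0.1, -2.8]
gripper_width: 0.0242
```

Emit:
servo_tool:
  targets:
    - {"dx": 0, "dy": 0, "dz": -1.2, "spin": 0, "grip": 10}
    - {"dx": 0, "dy": 0, "dz": -2.6, "spin": 0, "grip": 10}
    - {"dx": 0, "dy": 0, "dz": -4.2, "spin": 0, "grip": 10}
    - {"dx": 0, "dy": 0, "dz": -6, "spin": 0, "grip": 10}
    - {"dx": 0, "dy": 0, "dz": -7.8, "spin": 0, "grip": 10}
    - {"dx": 0, "dy": 0, "dz": -9.4, "spin": 0, "grip": 10}
    - {"dx": 0, "dy": 0, "dz": -10.8, "spin": 0, "grip": 10}
    - {"dx": 0, "dy": 0, "dz": -12, "spin": 0, "grip": 10}
    - {"dx": 0, "dy": 0, "dz": -12.8, "spin": 0, "grip": 10}
    - {"dx": 0, "dy": 0, "dz": -13, "spin": 0, "grip": 10}

```text
time_s: 27.5
tcp_pos: [0.4568, -0.1946, 0.1878]
eef_rot: [179.8, 0.1, -65.4]
contact_force: [-0.5, 0.2, -2.2]
gripper_width: 0.024
```

```bash
python3 lid.py wrist; python3 tray.py
```

```text
[ 0.4568 -0.1946  0.1878] [-0.5  0.2 -2.2] 0.024 27.5
red area 1015 wh [42 40] [265.1 184.7] 
red area 73 wh [36 10] [264.9 162.1] 
blue area 194 wh [32 22] [30.2 72.9] 
blue area 91 wh [15 18] [34.5 40.7] 
yellow area 1853 wh [111  80] [455.8 186.6] 
tray p 0.81 c [ 0.4305 -0.1798] maskc [ 0.4277 -0.1727] yaw 84.1 LW [0.089 0.039]
```

Emit:
servo_tool:
  targets:
    - {"dx": 0, "dy": 0, "dz": -0.7, "spin": 0, "grip": 10}
    - {"dx": 0, "dy": 0, "dz": -1.3, "spin": 0, "grip": 10}
    - {"dx": 0, "dy": 0, "dz": -1.7, "spin": 0, "grip": 10}
    - {"dx": 0, "dy": 0, "dz": -2, "spin": 0, "grip": 10}
    - {"dx": 0, "dy": 0, "dz": -2.3, "spin": 0, "grip": 10}
    - {"dx": 0, "dy": 0, "dz": -2.7, "spin": 0, "grip": 10}
    - {"dx": 0, "dy": 0, "dz": -3.1, "spin": 0, "grip": 10}
    - {"dx": 0, "dy": 0, "dz": -3.4, "spin": 0, "grip": 10}
    - {"dx": 0, "dy": 0, "dz": -3.4, "spin": 0, "grip": 10}
    - {"dx": 0, "dy": 0, "dz": -3.4, "spin": 0, "grip": 10}

```text
time_s: 28.48
tcp_pos: [0.4579, -0.1951, 0.1559]
eef_rot: [180.0, 0.0, -65.4]
contact_force: [0.2, -0.5, -1.2]
gripper_width: 0.0244
```

```bash
python3 cap.py k; python3 lid.py wrist; python3 - <<'E'
from h import *
a=cv2.imread("pics/k_w.png")[90:250,166:346]
cv2.imwrite("pics/k1.png",cv2.resize(a,(675,600),interpolation=cv2.INTER_CUBIC))
E
```

```text
[ 0.4579 -0.1951  0.1559] [179.98   0.   -65.42] 28.4833 0.0244
[[-0.91, -0.397, -0.121, 0.491], [-0.415, 0.87, 0.266, -0.267], [-0.0, 0.292, -0.956, 0.314], [0.0, 0.0, 0.0, 1.0]]
[ 0.4581 -0.1951  0.1561] [ 0.1  0.4 -1.1] 0.024 28.5333
red area 1111 wh [45 42] [264.3 188.9] 
red area 92 wh [41 14] [262.5 165. ] 
blue area 515 wh [23 68] [10.8 54.1] 
yellow area 1794 wh [107  83] [457.8 189.5]
```

View pics/k1.png

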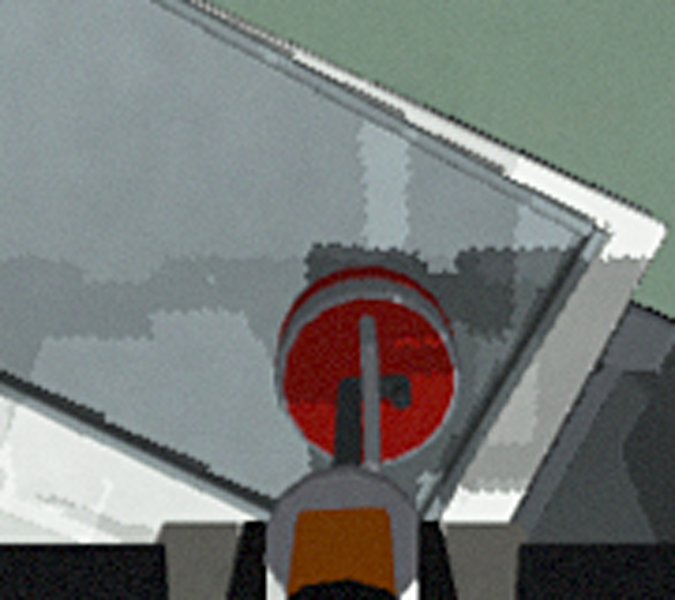

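The red pot stands in the tray with the bar free between rod and tip. I'm withdrawing, rising, and going to yellow.

Emit:
servo_tool:
  targets:
    - {"dx": 0.3, "dy": 0.14, "dz": 0, "spin": 0, "grip": 10}
    - {"dx": 0.6, "dy": 0.27, "dz": 0, "spin": 0, "grip": 10}
    - {"dx": 0.9, "dy": 0.41, "dz": 0, "spin": 0, "grip": 10}
    - {"dx": 1.2, "dy": 0.55, "dz": 0, "spin": 0, "grip": 10}
    - {"dx": 1.32, "dy": 0.6, "dz": 0, "spin": 0, "grip": 10}
    - {"dx": 1.32, "dy": 0.6, "dz": 0.5, "spin": 0, "grip": 10}
    - {"dx": 1.32, "dy": 0.6, "dz": 2, "spin": 0, "grip": 10}
    - {"dx": 1.32, "dy": 0.6, "dz": 5, "spin": 0, "grip": 10}
    - {"dx": 1.32, "dy": 0.6, "dz": 9, "spin": 0, "grip": 10}
    - {"dx": 1.32, "dy": 0.6, "dz": 13, "spin": 0, "grip": 10}

```text
time_s: 29.42
tcp_pos: [0.4703, -0.1891, 0.2874]
eef_rot: [179.9, 0.0, -65.4]
contact_force: [2.8, -0.1, -0.6]
gripper_width: 0.0239
```

Emit:
servo_tool:
  targets:
    - {"dx": 0.3, "dy": 1, "dz": 1.35, "spin": -0.03, "grip": 10}
    - {"dx": 0.6, "dy": 3, "dz": 1.35, "spin": -0.07, "grip": 10}
    - {"dx": 0.9, "dy": 6, "dz": 1.35, "spin": -0.11, "grip": 10}
    - {"dx": 1.2, "dy": 9, "dz": 1.35, "spin": -0.15, "grip": 10}
    - {"dx": 1.5, "dy": 12, "dz": 1.35, "spin": -0.19, "grip": 10}
    - {"dx": 1.8, "dy": 15, "dz": 1.35, "spin": -0.23, "grip": 10}
    - {"dx": 2.1, "dy": 18, "dz": 1.35, "spin": -0.27, "grip": 10}
    - {"dx": 2.4, "dy": 20.5, "dz": 0.5, "spin": -0.31, "grip": 10}
    - {"dx": 2.6, "dy": 22.3, "dz": -1, "spin": -0.35, "grip": 10}
    - {"dx": 2.62, "dy": 23.06, "dz": -2, "spin": -0.37, "grip": 10}

```text
time_s: 30.25
tcp_pos: [0.4973, 0.0438, 0.2655]
eef_rot: [-180.0, 0.0, -86.6]
contact_force: [-0.5, -0.1, -1.2]
gripper_width: 0.0243
```

Emit:
servo_tool:
  targets:
    - {"dx": 0, "dy": 0, "dz": -0.8, "spin": 0, "grip": 10}
    - {"dx": 0, "dy": 0, "dz": -1.6, "spin": 0, "grip": 10}
    - {"dx": 0, "dy": 0, "dz": -2.4, "spin": 0, "grip": 10}
    - {"dx": 0, "dy": 0, "dz": -2.95, "spin": 0, "grip": 10}
    - {"dx": 0, "dy": 0, "dz": -2.95, "spin": 0, "grip": 10}
    - {"dx": 0, "dy": 0, "dz": -2.95, "spin": 0, "grip": 10}
    - {"dx": 0, "dy": 0, "dz": -2.95, "spin": 0, "grip": 10}
    - {"dx": 0, "dy": 0, "dz": -2.95, "spin": 0, "grip": 10}
    - {"dx": 0, "dy": 0, "dz": -2.95, "spin": 0, "grip": 10}
    - {"dx": 0, "dy": 0, "dz": -2.95, "spin": 0, "grip": 10}

```text
time_s: 31.08
tcp_pos: [0.4975, 0.0415, 0.2369]
eef_rot: [-180.0, 0.0, -86.6]
contact_force: [1.0, -0.7, -1.1]
gripper_width: 0.0242
```

```bash
python3 cap.py l; python3 lid.py top .045; python3 tray.py; python3 - <<'E'
from h import *
a=cv2.imread("pics/l_w.png")[90:240,186:336]
cv2.imwrite("pics/l1.png",cv2.resize(a,(600,600),interpolation=cv2.INTER_CUBIC))
t=r.get_state(); p=t["tcp_pos"]; k=lambda q:np.round((proj("wrist",q)-[186,90])*4,0)
y=np.radians(-176.6);u=np.array([np.cos(y),np.sin(y),0]);w=np.array([-u[1],u[0],0])
m=np.array([.475,.0398,.083]);print("foot exp",k(p-[0,0,.102]+.0016*u),"tip",k(p-[0,0,.091]+.0146*u),"bar ends exp",k(m+.016*w),k(m-.016*w),"well",k((.4755,.0402,.107)))
E
```

```text
[0.4975 0.0415 0.2369] [-1.7997e+02  1.0000e-02 -8.6620e+01] 31.0833 0.0242
[[-0.998, -0.056, -0.016, 0.502], [-0.058, 0.955, 0.292, -0.038], [-0.001, 0.293, -0.956, 0.395], [0.0, 0.0, 0.0, 1.0]]
[0.4975 0.0416 0.2368] [-0.2  0.4 -1.2] 0.0237 31.1333
red area 200 wh [18 19] [343.5 279.3] [ 0.4523 -0.1965]
yellow area 74 wh [13  9] [239.9 265. ] [0.467  0.0452]
tray p 0.64 c [ 0.5164 -0.2013] maskc [ 0.5199 -0.2029] yaw -2.7 LW [0.221 0.131]
foot exp [292. 415.] tip [349. 429.] bar ends exp [366. 304.] [364. 415.] well [369. 384.]
```

View pics/l1.png

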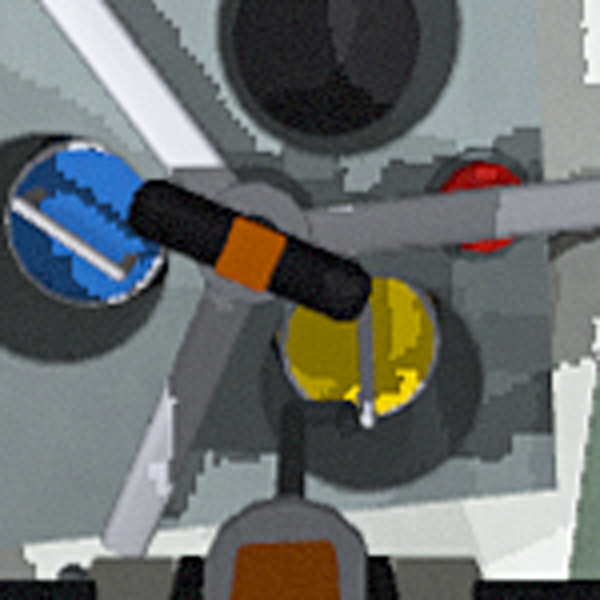

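The rod base (292,410) and yellow bar (365,300)–(368,415) match predictions within 1 px. I'm descending and hooking, then shifting about 3 mm away from the handle's bar end while lifting.

Emit:
servo_tool:
  targets:
    - {"dx": 0, "dy": 0, "dz": -1, "spin": 0, "grip": 10}
    - {"dx": 0, "dy": 0, "dz": -2, "spin": 0, "grip": 10}
    - {"dx": 0, "dy": 0, "dz": -3, "spin": 0, "grip": 10}
    - {"dx": 0, "dy": 0, "dz": -4, "spin": 0, "grip": 10}
    - {"dx": 0, "dy": 0, "dz": -5, "spin": 0, "grip": 10}
    - {"dx": 0, "dy": 0, "dz": -6, "spin": 0, "grip": 10}
    - {"dx": 0, "dy": 0, "dz": -6.6, "spin": 0, "grip": 10}
    - {"dx": 0, "dy": 0, "dz": -6.85, "spin": 0, "grip": 10}
    - {"dx": 0, "dy": 0, "dz": -6.85, "spin": 0, "grip": 10}
    - {"dx": 0, "dy": 0, "dz": -6.85, "spin": 0, "grip": 10}

```text
time_s: 32.12
tcp_pos: [0.4976, 0.0416, 0.1683]
eef_rot: [-180.0, -0.0, -86.6]
contact_force: [0.1, 0.0, -2.5]
gripper_width: 0.0241
```

Emit:
servo_tool:
  targets:
    - {"dx": 0, "dy": 0, "dz": 0, "spin": 0, "grip": 10}
    - {"dx": -0.25, "dy": -0.01, "dz": 0, "spin": 0, "grip": 10}
    - {"dx": -0.5, "dy": -0.03, "dz": 0, "spin": 0, "grip": 10}
    - {"dx": -0.75, "dy": -0.04, "dz": 0, "spin": 0, "grip": 10}
    - {"dx": -1, "dy": -0.06, "dz": 0, "spin": 0, "grip": 10}
    - {"dx": -1.25, "dy": -0.07, "dz": 0, "spin": 0, "grip": 10}
    - {"dx": -1.41, "dy": -0.08, "dz": 0, "spin": 0, "grip": 10}
    - {"dx": -1.41, "dy": -0.08, "dz": 0, "spin": 0, "grip": 10}
    - {"dx": -1.41, "dy": -0.08, "dz": 0, "spin": 0, "grip": 10}
    - {"dx": -1.41, "dy": -0.08, "dz": 0, "spin": 0, "grip": 10}

```text
time_s: 32.95
tcp_pos: [0.4834, 0.0408, 0.1681]
eef_rot: [-180.0, 0.0, -86.6]
contact_force: [-0.2, 0.7, -0.4]
gripper_width: 0.0244
```

Emit:
servo_tool:
  targets:
    - {"dx": 0, "dy": 0, "dz": 0.5, "spin": 0, "grip": 10}
    - {"dx": 0, "dy": 0, "dz": 1, "spin": 0, "grip": 10}
    - {"dx": 0, "dy": 0, "dz": 1.4, "spin": 0, "grip": 10}
    - {"dx": 0, "dy": 0, "dz": 1.8, "spin": 0, "grip": 10}
    - {"dx": 0, "dy": 0, "dz": 2.4, "spin": 0, "grip": 10}
    - {"dx": -0.03, "dy": 0.1, "dz": 2.8, "spin": 0, "grip": 10}
    - {"dx": -0.06, "dy": 0.2, "dz": 3.2, "spin": 0, "grip": 10}
    - {"dx": -0.1, "dy": 0.28, "dz": 3.6, "spin": 0, "grip": 10}
    - {"dx": -0.1, "dy": 0.28, "dz": 4, "spin": 0, "grip": 10}
    - {"dx": -0.1, "dy": 0.28, "dz": 4, "spin": 0, "grip": 10}

```text
time_s: 33.78
tcp_pos: [0.4827, 0.0438, 0.209]
eef_rot: [-179.9, 0.0, -86.6]
contact_force: [0.4, 0.5, -3.3]
gripper_width: 0.0241
```

```bash
python3 lid.py wrist
```

```text
[0.4827 0.0438 0.209 ] [ 0.4  0.5 -3.3] 0.0241 33.7833
red area 106 wh [22  8] [294.4 133. ] 
blue area 867 wh [39 41] [186.4 146.6] 
yellow area 987 wh [42 41] [266.3 185.2] 
yellow area 952 wh [53 74] [483.   33.8]
```

Emit:
servo_tool:
  targets:
    - {"dx": 0, "dy": 0, "dz": 0.8, "spin": 0, "grip": 10}
    - {"dx": 0, "dy": 0, "dz": 1.8, "spin": 0, "grip": 10}
    - {"dx": 0, "dy": 0, "dz": 3, "spin": 0, "grip": 10}
    - {"dx": 0, "dy": 0, "dz": 4.3, "spin": 0, "grip": 10}
    - {"dx": 0, "dy": 0, "dz": 5.8, "spin": 0, "grip": 10}
    - {"dx": 0, "dy": 0, "dz": 7.4, "spin": 0, "grip": 10}
    - {"dx": 0, "dy": 0, "dz": 9, "spin": 0, "grip": 10}
    - {"dx": 0, "dy": 0, "dz": 10.6, "spin": 0, "grip": 10}
    - {"dx": 0, "dy": 0, "dz": 12, "spin": 0, "grip": 10}
    - {"dx": 0, "dy": 0, "dz": 12.8, "spin": 0, "grip": 10}

```text
time_s: 34.67
tcp_pos: [0.4828, 0.0435, 0.3387]
eef_rot: [-179.8, 0.0, -86.6]
contact_force: [0.1, -0.6, -0.8]
gripper_width: 0.024
```

```bash
python3 lid.py wrist; python3 tray.py; python3 lid.py top .045
```

```text
[0.4828 0.0435 0.3387] [ 0.1 -0.6 -0.8] 0.024 34.6667
red area 88 wh [30 11] [286.8   6.4] 
blue area 545 wh [29 30] [208.7 135. ] 
yellow area 1026 wh [43 41] [265.7 183.9] 
yellow area 1006 wh [73 76] [473.8  31.6] 
tray p 0.71 c [ 0.517  -0.2027] maskc [ 0.5206 -0.2028] yaw -3.1 LW [0.218 0.13 ]
[0.4824 0.0436 0.3365] [ 0.6 -0.2 -2.6] 0.024 34.8167
red area 203 wh [18 19] [343.5 279.4] [ 0.4521 -0.1965]
blue area 91 wh [10 15] [262. 228.] [5.579e-01 3.000e-04]
```

Emit:
servo_tool:
  targets:
    - {"dx": 0.1, "dy": -0.6, "dz": 0, "spin": 0, "grip": 10}
    - {"dx": 0.4, "dy": -2, "dz": 0, "spin": 0, "grip": 10}
    - {"dx": 0.8, "dy": -4.2, "dz": 0, "spin": 0, "grip": 10}
    - {"dx": 1.3, "dy": -7.2, "dz": 0, "spin": 0, "grip": 10}
    - {"dx": 1.9, "dy": -10.6, "dz": 0, "spin": 0, "grip": 10}
    - {"dx": 2.5, "dy": -14, "dz": 0, "spin": 0, "grip": 10}
    - {"dx": 3.2, "dy": -17.4, "dz": 0, "spin": 0, "grip": 10}
    - {"dx": 3.8, "dy": -20.6, "dz": 0, "spin": 0, "grip": 10}
    - {"dx": 4.2, "dy": -23, "dz": 0, "spin": 0, "grip": 10}
    - {"dx": 4.39, "dy": -24.3, "dz": 0, "spin": 0, "grip": 10}

```text
time_s: 35.7
tcp_pos: [0.5258, -0.2023, 0.3345]
eef_rot: [179.8, -0.0, -86.7]
contact_force: [-0.2, 0.2, -1.3]
gripper_width: 0.0241
```

Emit:
servo_tool:
  targets:
    - {"dx": 0, "dy": 0, "dz": -0.6, "spin": 0, "grip": 10}
    - {"dx": 0, "dy": 0, "dz": -2, "spin": 0, "grip": 10}
    - {"dx": 0, "dy": 0, "dz": -4, "spin": 0, "grip": 10}
    - {"dx": 0, "dy": 0, "dz": -6.2, "spin": 0, "grip": 10}
    - {"dx": 0, "dy": 0, "dz": -8.4, "spin": 0, "grip": 10}
    - {"dx": 0, "dy": 0, "dz": -10.4, "spin": 0, "grip": 10}
    - {"dx": 0, "dy": 0, "dz": -12.2, "spin": 0, "grip": 10}
    - {"dx": 0, "dy": 0, "dz": -13.6, "spin": 0, "grip": 10}
    - {"dx": 0, "dy": 0, "dz": -14.6, "spin": 0, "grip": 10}
    - {"dx": 0, "dy": 0, "dz": -15.2, "spin": 0, "grip": 10}

```text
time_s: 36.53
tcp_pos: [0.5253, -0.1988, 0.1823]
eef_rot: [179.9, 0.0, -86.6]
contact_force: [-0.5, 0.7, -2.7]
gripper_width: 0.0242
```

Emit:
servo_tool:
  targets:
    - {"dx": 0, "dy": 0, "dz": -0.3, "spin": 0, "grip": 10}
    - {"dx": 0, "dy": 0, "dz": -0.7, "spin": 0, "grip": 10}
    - {"dx": 0, "dy": 0, "dz": -1.1, "spin": 0, "grip": 10}
    - {"dx": 0, "dy": 0, "dz": -1.4, "spin": 0, "grip": 10}
    - {"dx": 0, "dy": 0, "dz": -1.7, "spin": 0, "grip": 10}
    - {"dx": 0, "dy": 0, "dz": -2.1, "spin": 0, "grip": 10}
    - {"dx": 0, "dy": 0, "dz": -2.5, "spin": 0, "grip": 10}
    - {"dx": 0, "dy": 0, "dz": -2.8, "spin": 0, "grip": 10}
    - {"dx": 0, "dy": 0, "dz": -2.85, "spin": 0, "grip": 10}
    - {"dx": 0, "dy": 0, "dz": -2.85, "spin": 0, "grip": 10}

```text
time_s: 37.37
tcp_pos: [0.526, -0.1994, 0.1553]
eef_rot: [180.0, 0.0, -86.6]
contact_force: [-0.1, -0.8, -1.0]
gripper_width: 0.0245
```

```bash
python3 lid.py wrist .045
```

```text
[ 0.526  -0.1994  0.1553] [-0.1 -0.8 -1. ] 0.0245 37.3667
red area 1302 wh [45 43] [331.6 196.4] [ 0.4527 -0.1985]
red area 163 wh [37 31] [314.6 176. ] [ 0.4718 -0.2181]
blue area 439 wh [41 57] [ 67.  158.9] [ 0.7077 -0.2209]
yellow area 1280 wh [46 45] [267.1 172.3] [ 0.5177 -0.219 ]
yellow area 1185 wh [53 98] [480.5 122.4] [ 0.3267 -0.2767]
```

The yellow lid is about 15–19 mm further in −y than expected. I'll check whether the pot slid along the bar or is tilted, by fitting lid outlines on the lid plane.

```bash
cat > disc.py <<'E'
import sys
from h import *
from lid import R
from scipy.optimize import least_squares
def disc(cam,n,z=.044,near=None):
    im=r.capture(cam); h=cv2.cvtColor(im,cv2.COLOR_BGR2HSV); a,b=R[n]; m=cv2.inRange(h,a,b)
    if n=="red": m|=cv2.inRange(h,(174,150,60),(180,255,255))
    k,lab,st,ce=cv2.connectedComponentsWithStats(m); q=proj(cam,[*near,z])
    ii=[i for i in range(1,k) if np.hypot(*(ce[i]-q))<30 and st[i][4]>30]
    if not ii: print(n,"none",q);return
    P=np.argwhere(np.isin(lab,ii))[:,::-1].astype(np.float32); H=cv2.convexHull(P)[:,0]
    W=np.array([ray(cam,p,z)[:2] for p in H],np.float32); (c,ax,an)=cv2.fitEllipse(W*1000) ; cc,rr=cv2.minEnclosingCircle(W*1000)
    print(cam,n,"ellipse mm",np.round(c,1),np.round(ax,1),"circle",np.round(cc,1),round(rr,1),"bbox",np.round(W.min(0)*1000),np.round(W.max(0)*1000))
if __name__=="__main__":
    for a in sys.argv[2:]:
        n,x,y=a.split(","); disc(sys.argv[1],n,near=(float(x),float(y)))
E
python3 disc.py wrist yellow,.518,-.21 red,.452,-.1965; python3 disc.py side yellow,.518,-.21 red,.452,-.1965;python3 disc.py top yellow,.518,-.21 red,.452,-.1965; python3 -c "
from plant import r;s=r.get_state();print(s['moment'],s['contact_force'])"
```

```text
wrist yellow ellipse mm [ 517.5 -216.2] [44.1 44.5] circle [ 517.6 -216.1] 22.5 bbox [ 495. -238.] [ 540. -195.]
wrist red ellipse mm [ 455.9 -201.7] [46.7 56.8] circle [ 455.4 -202.1] 28.0 bbox [ 430. -227.] [ 482. -175.]
yellow none [300.11810126 193.1049033 ]
side red ellipse mm [ 458.  -158.5] [ 49.4 120.6] circle [ 462.1 -158.6] 60.4 bbox [ 420. -212.] [ 496. -105.]
yellow none [350.20491294 251.45989805]
top red ellipse mm [ 452.4 -196.2] [37.1 40.5] circle [ 452.1 -195.8] 20.3 bbox [ 434. -212.] [ 472. -177.]
[-0.12857408 -0.03389644 -0.01427524] [ 0.12547942 -0.84013021 -0.75838857]
```

```bash
python3 - <<'E'
from h import *
s=r.get_state();p=s["tcp_pos"]
im=r.capture("wrist"); h=cv2.cvtColor(im,cv2.COLOR_BGR2HSV)
for d in r.cut_out("lifting_hook","wrist")[:1]: print(d["p"],d["extent"])
print("foot exp",proj("wrist",p-[0,0,.102]+np.array([-.0016,0,0])))
for y in range(146,236,3):
    print(y,"".join("Y" if (22<=h[y,x,0]<=34 and h[y,x,1]>150) else "#" if h[y,x,2]<60 else "+" if (h[y,x,1]<60 and h[y,x,2]<125) else "o" if h[y,x,1]<60 else "." for x in range(236,300)))
E
```

```text
0.91 [232.9, 186.4, 280.0, 292.0]
foot exp [258.92995859 193.93321288]
146 ooooooooo++++++++++++++.YYYYYYYYYYYYYY.+++++++++++++++++++++++++
149 ooooooooo++++++++YYYYY.+.+++++++++++++.+..YYY+++++++++++++++++++
152 ooooooooooo++.YY.++++++++oo.YYY......o+++++++.YY.+++++++++++++++
155 oooooooooo+YY.+++++.YYYYYYYYYYYYYYYYYYYYYYY.o++++.++++++++++++++
158 ooooooooo.Y+++++.YYYYYYYYYYYY....YYYYYYYYYYYYYY.+++..+++++++++++
161 ooooooooY.+++YYYYYYYYYYYYYYYY.+++.YYYYYYYYYYYYYYYYYo++.+++++++++
164 ooooooo.+++.YYYYYYYYYYYYYYYYYY+++o.YYYYYYYYYYYYYYYYY.+++++++++++
167 oooooo+++.YYYYYYYYYYYYYYYYYYYY+++o.YYYYYYYYYYYYYYYYYY.++++++++++
170 oooooo+++YYYYYYYYYYYYYYYYYYYYY++++.YYYYYYYYYYYYYYYYYYY.+++++++++
173 oooooo+++YYYYYYYYYYYYYYYYYYYYY+++++YYYYYYYYYYYYYYYYYYY.+++++++++
176 oooooo++.YYYYYYYYYYYYYYYYYYYYY+++++YYYYYYYYYYYYYYYYYYYY+++++++++
179 ooooooo++YYYYYYYYYYYYYYYYYYYYY.++++YYYYYYYYYYYYYYYYYYY.+++++++++
182 ooooooo++.YYYYYYYYYYYYYYYYYYYY.+++oYYYYYYYYYYYYYYYYYY+++++++++++
185 ooooooooo++YYYYYYYYYYYYYYYYYYY.+++o+Y.YYYYYYYYYYYYYY++++++++++++
188 ooooooooooo++YYYYYYY.#########++++++####YYYYYYYYYY+++++++++
[... 340 characters left out ...]
oooooooooo
206 ooooooooooooooooooo+######+ooooooooooooooooooooooooooooooooooooo
209 ooooooooooooooooooo+######+ooooooooooooooooooooooooooooooooooooo
212 oooooooooooooooooo++#++++++ooooooooooooooooooooooooooooooooooooo
215 oooooooooo++++++++++++++++++++++++oooooooooooooooooooooooooooooo
218 oooooo+++++++++++++++++++++++++++++++ooooooooooooooooooooooooooo
221 oooo+++++++++++++++++++++++++++++++++++++ooooooooooooooooooooooo
224 ooo+++++++........................++++++++oooooooooooooooooooooo
227 #++++++++..........................++++++++ooooooooooooooooooooo
230 #+++++++...........................++++++#######++++++++++++++++
233 #+++++++...........................+++++++#######+++++++++++++++
```

It's upright and unoccluded: the hook foot has slid towards one leg, with the bar clearly between rod and tip. I'm sliding back to the middle of the bar, withdrawing, and going to blue.

Emit:
servo_tool:
  targets:
    - {"dx": 0, "dy": -0.4, "dz": 0, "spin": 0, "grip": 10}
    - {"dx": 0, "dy": -0.8, "dz": 0, "spin": 0, "grip": 10}
    - {"dx": 0.35, "dy": -0.8, "dz": 0, "spin": 0, "grip": 10}
    - {"dx": 0.7, "dy": -0.8, "dz": 0, "spin": 0, "grip": 10}
    - {"dx": 1.1, "dy": -0.8, "dz": 0, "spin": 0, "grip": 10}
    - {"dx": 1.45, "dy": -0.8, "dz": 0, "spin": 0, "grip": 10}
    - {"dx": 1.45, "dy": -0.8, "dz": 0.2, "spin": 0, "grip": 10}
    - {"dx": 1.45, "dy": -0.8, "dz": 2, "spin": 0, "grip": 10}
    - {"dx": 1.45, "dy": -0.8, "dz": 5.5, "spin": 0, "grip": 10}
    - {"dx": 1.45, "dy": -0.8, "dz": 9.5, "spin": 0, "grip": 10}

```text
time_s: 38.65
tcp_pos: [0.5393, -0.2071, 0.2496]
eef_rot: [179.7, 0.1, -86.6]
contact_force: [1.0, -0.9, -1.9]
gripper_width: 0.0243
```

Emit:
servo_tool:
  targets:
    - {"dx": 0.3, "dy": 0.5, "dz": 3, "spin": 0.1, "grip": 10}
    - {"dx": 0.6, "dy": 2.5, "dz": 5, "spin": 0.2, "grip": 10}
    - {"dx": 0.9, "dy": 5.5, "dz": 5, "spin": 0.3, "grip": 10}
    - {"dx": 1.2, "dy": 8.5, "dz": 5, "spin": 0.4, "grip": 10}
    - {"dx": 1.5, "dy": 11.5, "dz": 5, "spin": 0.5, "grip": 10}
    - {"dx": 1.8, "dy": 14.5, "dz": 5, "spin": 0.6, "grip": 10}
    - {"dx": 2.1, "dy": 17.5, "dz": 5, "spin": 0.7, "grip": 10}
    - {"dx": 2.5, "dy": 20.5, "dz": 4, "spin": 0.8, "grip": 10}
    - {"dx": 2.8, "dy": 22.8, "dz": 2, "spin": 0.9, "grip": 10}
    - {"dx": 2.92, "dy": 23.55, "dz": 0, "spin": 0.944, "grip": 10}

```text
time_s: 39.48
tcp_pos: [0.5706, 0.0312, 0.2508]
eef_rot: [-179.9, -0.1, -32.1]
contact_force: [0.7, -0.2, -1.1]
gripper_width: 0.0243
```

Emit:
servo_tool:
  targets:
    - {"dx": 0, "dy": 0, "dz": -0.6, "spin": 0, "grip": 10}
    - {"dx": 0, "dy": 0, "dz": -1.1, "spin": 0, "grip": 10}
    - {"dx": 0, "dy": 0, "dz": -1.1, "spin": 0, "grip": 10}
    - {"dx": 0, "dy": 0, "dz": -1.1, "spin": 0, "grip": 10}
    - {"dx": 0, "dy": 0, "dz": -1.1, "spin": 0, "grip": 10}
    - {"dx": 0, "dy": 0, "dz": -1.1, "spin": 0, "grip": 10}
    - {"dx": 0, "dy": 0, "dz": -1.1, "spin": 0, "grip": 10}
    - {"dx": 0, "dy": 0, "dz": -1.1, "spin": 0, "grip": 10}
    - {"dx": 0, "dy": 0, "dz": -1.1, "spin": 0, "grip": 10}
    - {"dx": 0, "dy": 0, "dz": -1.1, "spin": 0, "grip": 10}

```text
time_s: 40.32
tcp_pos: [0.5699, 0.028, 0.2397]
eef_rot: [-180.0, -0.0, -32.5]
contact_force: [-0.0, -0.1, -1.4]
gripper_width: 0.024
```

```bash
python3 cap.py m; python3 - <<'E'
from h import *
s=r.get_state();p=s["tcp_pos"];print(s["contact_force"])
y=np.radians(-122.5);u=np.array([np.cos(y),np.sin(y),0]);w=np.array([-u[1],u[0],0])
m=np.array([.5579,.0089,.083]);k=lambda q:np.round(proj("wrist",q),1)
print("foot exp",k(p-[0,0,.102]+.0016*u),"tip",k(p-[0,0,.091]+.0146*u),"bar ends exp",k(m+.016*w),k(m-.016*w))
im=r.capture("wrist"); h=cv2.cvtColor(im,cv2.COLOR_BGR2HSV)
for y in range(150,216,3):
    print(y,"".join("B" if (100<=h[y,x,0]<=125 and h[y,x,1]>120) else "#" if h[y,x,2]<60 else "+" if (h[y,x,1]<60 and h[y,x,2]<125) else "o" if h[y,x,1]<60 else "." for x in range(236,310)))
E
python3 disc.py wrist blue,.5579,.0089; python3 tray.py; python3 disc.py top yellow,.518,-.21 red,.452,-.1965
```

```text
[0.5699 0.028  0.2397] [-1.7999e+02 -1.0000e-02 -3.2540e+01] 40.3167 0.024
[[-0.539, -0.806, -0.246, 0.637], [-0.843, 0.515, 0.158, -0.015], [-0.0, 0.292, -0.956, 0.398], [0.0, 0.0, 0.0, 1.0]]
[ 0.62271406 -0.248292   -1.16457631]
foot exp [258.8 194.2] tip [273.1 197.7] bar ends exp [277.2 166. ] [276.7 193.5]
150 ooooooooooooooooo+###++++++++++#++ooo++o+oo++oooooo++o+++o++++++++o+++o++o
153 oooooooooooooo###++++#++++++++++++oooooooooooooooo+oo+ooo+++++++++++++++++
156 oooooooooo+###++++++++++#+++++ooo++o++++++o++++++++++++++ooooooooooooooooo
159 ooooooo+###++++++++++#++++++ooooooo++B..BBBBBBB.++++++++ooo++++oo+++++++++
162 oooo+###+++++++++#++++++++++.BB+oo.BBB+++BBBBBBBBBBBoo+#+++++++++++o++++++
165 o###++++++++++#+++++++++BBBBBBBBBBBBBB.+++BBBBBBBBBBBBoo+BB#++o+++++++++++
168 #+++++++++++++++++++++BBBBBBBBBBBBBBBBBooo.BBBBBBBBBBBBBo+#####+oooooooooo
171 +++++++#++++++#++++++.BBBBBBBBBBBBBBBBBooo.BBBBBBBBBBBBBBo+#####+++ooooooo
174 +++++++oo+ooooo++##++BBBBBBBBBBBBBBBBBBooo.BBBBBBBBBBBBBBo+#######++oooooo
177 #+++ooooooooooooo+#++BBBBBBBBBBBBBBBBBBooo.BBBBBBBBBBBBBBo+###+####++ooo
[... 654 characters left out ...]
++++#########################################++++#++##+++++
207 +++++++++++++++++++#####################################++++++++++####B###
210 +++++++++++++++++++#######+ooo+++#################++++++++++++######B#####
213 +++++++++++++++++++#######++++++++++++++++++++++++++++++++++##############
wrist blue ellipse mm [554.4  11.2] [43.9 46.1] circle [554.9  11.2] 23.0 bbox [532. -12.] [576.  34.]
tray p 0.94 c [ 0.5168 -0.2008] maskc [ 0.5206 -0.2002] yaw -1.9 LW [0.221 0.13 ]
top yellow ellipse mm [ 520.5 -213.1] [37.6 37.9] circle [ 520.7 -213.4] 19.4 bbox [ 502. -231.] [ 539. -195.]
top red ellipse mm [ 457.7 -191.8] [40.3 40.7] circle [ 457.6 -191.9] 20.6 bbox [ 438. -212.] [ 478. -172.]
```

The blue bar (cols 275–278) and rod base match predictions. I'm hooking blue, then lifting with a 3 mm shift away from the handle bar.

Emit:
servo_tool:
  targets:
    - {"dx": 0, "dy": 0, "dz": -1, "spin": 0, "grip": 10}
    - {"dx": 0, "dy": 0, "dz": -2, "spin": 0, "grip": 10}
    - {"dx": 0, "dy": 0, "dz": -3, "spin": 0, "grip": 10}
    - {"dx": 0, "dy": 0, "dz": -4, "spin": 0, "grip": 10}
    - {"dx": 0, "dy": 0, "dz": -5, "spin": 0, "grip": 10}
    - {"dx": 0, "dy": 0, "dz": -6, "spin": 0, "grip": 10}
    - {"dx": 0, "dy": 0, "dz": -6.8, "spin": 0, "grip": 10}
    - {"dx": 0, "dy": 0, "dz": -7.15, "spin": 0, "grip": 10}
    - {"dx": 0, "dy": 0, "dz": -7.15, "spin": 0, "grip": 10}
    - {"dx": 0, "dy": 0, "dz": -7.15, "spin": 0, "grip": 10}

```text
time_s: 41.5
tcp_pos: [0.5701, 0.0281, 0.1681]
eef_rot: [180.0, -0.0, -32.5]
contact_force: [-0.5, 0.5, -1.3]
gripper_width: 0.0241
```

Emit:
servo_tool:
  targets:
    - {"dx": 0, "dy": 0, "dz": 0, "spin": 0, "grip": 10}
    - {"dx": -0.13, "dy": -0.21, "dz": 0, "spin": 0, "grip": 10}
    - {"dx": -0.27, "dy": -0.42, "dz": 0, "spin": 0, "grip": 10}
    - {"dx": -0.4, "dy": -0.63, "dz": 0, "spin": 0, "grip": 10}
    - {"dx": -0.54, "dy": -0.84, "dz": 0, "spin": 0, "grip": 10}
    - {"dx": -0.67, "dy": -1.05, "dz": 0, "spin": 0, "grip": 10}
    - {"dx": -0.76, "dy": -1.19, "dz": 0, "spin": 0, "grip": 10}
    - {"dx": -0.76, "dy": -1.19, "dz": 0, "spin": 0, "grip": 10}
    - {"dx": -0.76, "dy": -1.19, "dz": 0, "spin": 0, "grip": 10}
    - {"dx": -0.76, "dy": -1.19, "dz": 0, "spin": 0, "grip": 10}

```text
time_s: 42.33
tcp_pos: [0.5623, 0.0162, 0.1681]
eef_rot: [-180.0, -0.0, -32.5]
contact_force: [0.5, -0.4, -1.0]
gripper_width: 0.0244
```

Emit:
servo_tool:
  targets:
    - {"dx": 0, "dy": 0, "dz": 0.5, "spin": 0, "grip": 10}
    - {"dx": 0, "dy": 0, "dz": 1, "spin": 0, "grip": 10}
    - {"dx": 0, "dy": 0, "dz": 1.4, "spin": 0, "grip": 10}
    - {"dx": 0, "dy": 0, "dz": 1.8, "spin": 0, "grip": 10}
    - {"dx": 0, "dy": 0, "dz": 2.4, "spin": 0, "grip": 10}
    - {"dx": 0.1, "dy": 0.06, "dz": 2.8, "spin": 0, "grip": 10}
    - {"dx": 0.2, "dy": 0.12, "dz": 3.2, "spin": 0, "grip": 10}
    - {"dx": 0.31, "dy": 0.17, "dz": 3.6, "spin": 0, "grip": 10}
    - {"dx": 0.31, "dy": 0.17, "dz": 4, "spin": 0, "grip": 10}
    - {"dx": 0.31, "dy": 0.17, "dz": 4, "spin": 0, "grip": 10}

```text
time_s: 43.17
tcp_pos: [0.5658, 0.018, 0.209]
eef_rot: [-180.0, -0.0, -32.5]
contact_force: [-0.3, 0.2, -1.5]
gripper_width: 0.0241
```

```bash
python3 lid.py wrist
```

```text
[0.5658 0.018  0.209 ] [-0.3  0.2 -1.5] 0.0241 43.1667
red area 1032 wh [40 38] [463.5 159.7] 
red area 290 wh [32 38] [436.  151.7] 
blue area 1004 wh [44 41] [264.9 185.4] 
yellow area 1237 wh [43 44] [457.9  99.2] 
yellow area 622 wh [58 29] [438.8 252.1]
```

Emit:
servo_tool:
  targets:
    - {"dx": 0, "dy": 0, "dz": 0.8, "spin": 0, "grip": 10}
    - {"dx": 0, "dy": 0, "dz": 1.8, "spin": 0, "grip": 10}
    - {"dx": 0, "dy": 0, "dz": 3, "spin": 0, "grip": 10}
    - {"dx": 0, "dy": 0, "dz": 4.3, "spin": 0, "grip": 10}
    - {"dx": 0, "dy": 0, "dz": 5.8, "spin": 0, "grip": 10}
    - {"dx": 0, "dy": 0, "dz": 7.4, "spin": 0, "grip": 10}
    - {"dx": 0, "dy": 0, "dz": 9, "spin": 0, "grip": 10}
    - {"dx": 0, "dy": 0, "dz": 10.6, "spin": 0, "grip": 10}
    - {"dx": 0, "dy": 0, "dz": 12, "spin": 0, "grip": 10}
    - {"dx": 0, "dy": 0, "dz": 12.8, "spin": 0, "grip": 10}

```text
time_s: 44.05
tcp_pos: [0.5659, 0.0177, 0.3389]
eef_rot: [-179.9, -0.1, -32.5]
contact_force: [0.8, -0.4, -1.5]
gripper_width: 0.0243
```

```bash
python3 lid.py wrist; python3 tray.py;  python3 disc.py top yellow,.518,-.21 red,.452,-.1965
```

```text
[0.5659 0.0177 0.3389] [ 0.8 -0.4 -1.5] 0.0243 44.05
red area 472 wh [28 28] [405.3 144.9] 
red area 108 wh [19 27] [388.5 140.4] 
blue area 1031 wh [42 41] [264.7 184.5] 
blue area 105 wh [40 15] [262.7 162. ] 
yellow area 736 wh [69 40] [431.  245.9] 
yellow area 612 wh [30 30] [400.  102.2] 
tray p 0.59 c [ 0.5217 -0.1969] maskc [ 0.5253 -0.1949] yaw -3.4 LW [0.218 0.13 ]
top yellow ellipse mm [ 523.  -210.2] [37.3 37.7] circle [ 523.1 -210.5] 19.3 bbox [ 505. -228.] [ 541. -193.]
top red ellipse mm [ 457.8 -191.6] [40.4 41.1] circle [ 457.8 -191.3] 20.8 bbox [ 438. -212.] [ 478. -172.]
```

Blue is hanging well, and the tray has shifted about 5 mm. I'm carrying blue more gently to the far slot at (0.588, −0.201).

Emit:
servo_tool:
  targets:
    - {"dx": 0.05, "dy": -0.3, "dz": 0, "spin": 0, "grip": 10}
    - {"dx": 0.15, "dy": -1, "dz": 0, "spin": 0, "grip": 10}
    - {"dx": 0.3, "dy": -2.1, "dz": 0, "spin": 0, "grip": 10}
    - {"dx": 0.5, "dy": -3.6, "dz": 0, "spin": 0, "grip": 10}
    - {"dx": 0.75, "dy": -5.4, "dz": 0, "spin": 0, "grip": 10}
    - {"dx": 1, "dy": -7.4, "dz": 0, "spin": 0, "grip": 10}
    - {"dx": 1.2, "dy": -9.5, "dz": 0, "spin": 0, "grip": 10}
    - {"dx": 1.45, "dy": -11.6, "dz": 0, "spin": 0, "grip": 10}
    - {"dx": 1.7, "dy": -13.7, "dz": 0, "spin": 0, "grip": 10}
    - {"dx": 1.95, "dy": -15.7, "dz": 0, "spin": 0, "grip": 10}

```text
time_s: 45.13
tcp_pos: [0.5846, -0.1414, 0.3357]
eef_rot: [180.0, 0.0, -32.6]
contact_force: [-0.1, -0.2, -2.9]
gripper_width: 0.0243
```

Emit:
servo_tool:
  targets:
    - {"dx": 0.2, "dy": -1.8, "dz": 0, "spin": 0, "grip": 10}
    - {"dx": 0.4, "dy": -3.2, "dz": 0, "spin": 0, "grip": 10}
    - {"dx": 0.55, "dy": -4.3, "dz": 0, "spin": 0, "grip": 10}
    - {"dx": 0.65, "dy": -5, "dz": -0.3, "spin": 0, "grip": 10}
    - {"dx": 0.71, "dy": -5.4, "dz": -1, "spin": 0, "grip": 10}
    - {"dx": 0.71, "dy": -5.43, "dz": -2, "spin": 0, "grip": 10}
    - {"dx": 0.71, "dy": -5.43, "dz": -3.3, "spin": 0, "grip": 10}
    - {"dx": 0.71, "dy": -5.43, "dz": -4.9, "spin": 0, "grip": 10}
    - {"dx": 0.71, "dy": -5.43, "dz": -6.5, "spin": 0, "grip": 10}
    - {"dx": 0.71, "dy": -5.43, "dz": -8.1, "spin": 0, "grip": 10}

```text
time_s: 45.97
tcp_pos: [0.5915, -0.1925, 0.2534]
eef_rot: [-180.0, 0.0, -32.5]
contact_force: [0.6, 0.2, -2.2]
gripper_width: 0.0245
```

Emit:
servo_tool:
  targets:
    - {"dx": 0, "dy": 0, "dz": -1.4, "spin": 0, "grip": 10}
    - {"dx": 0, "dy": 0, "dz": -2.7, "spin": 0, "grip": 10}
    - {"dx": 0, "dy": 0, "dz": -3.8, "spin": 0, "grip": 10}
    - {"dx": 0, "dy": 0, "dz": -4.8, "spin": 0, "grip": 10}
    - {"dx": 0, "dy": 0, "dz": -5.6, "spin": 0, "grip": 10}
    - {"dx": 0, "dy": 0, "dz": -6.3, "spin": 0, "grip": 10}
    - {"dx": 0, "dy": 0, "dz": -6.8, "spin": 0, "grip": 10}
    - {"dx": 0, "dy": 0, "dz": -7.1, "spin": 0, "grip": 10}
    - {"dx": 0, "dy": 0, "dz": -7.1, "spin": 0, "grip": 10}
    - {"dx": 0, "dy": 0, "dz": -7.1, "spin": 0, "grip": 10}

```text
time_s: 46.8
tcp_pos: [0.5922, -0.1935, 0.1843]
eef_rot: [-180.0, -0.0, -32.5]
contact_force: [-0.7, -0.1, -2.6]
gripper_width: 0.024
```

```bash
python3 lid.py wrist .045; python3 disc.py wrist blue,.588,-.2 yellow,.523,-.21
```

```text
[ 0.5922 -0.1935  0.1843] [-0.7 -0.1 -2.6] 0.024 46.8
blue area 1027 wh [43 40] [264.5 184.7] [ 0.5874 -0.2   ]
blue area 112 wh [44 18] [262.6 162.9] [ 0.6086 -0.2109]
yellow area 635 wh [39 27] [302.5 220.2] [ 0.5297 -0.2139]
yellow area 358 wh [34 36] [430.7 314.6] [ 0.3337 -0.2854]
wrist blue ellipse mm [ 589.2 -200.4] [48.1 55.7] circle [ 588.8 -201.3] 27.4 bbox [ 562. -226.] [ 616. -175.]
wrist yellow ellipse mm [ 529.9 -215. ] [42.4 51.6] circle [ 529.1 -216.6] 25.9 bbox [ 504. -234.] [ 554. -191.]
```

Emit:
servo_tool:
  targets:
    - {"dx": 0, "dy": 0, "dz": -0.4, "spin": 0, "grip": 10}
    - {"dx": 0, "dy": 0, "dz": -0.8, "spin": 0, "grip": 10}
    - {"dx": 0, "dy": 0, "dz": -1.1, "spin": 0, "grip": 10}
    - {"dx": 0, "dy": 0, "dz": -1.4, "spin": 0, "grip": 10}
    - {"dx": 0, "dy": 0, "dz": -1.7, "spin": 0, "grip": 10}
    - {"dx": 0, "dy": 0, "dz": -2.1, "spin": 0, "grip": 10}
    - {"dx": 0, "dy": 0, "dz": -2.5, "spin": 0, "grip": 10}
    - {"dx": 0, "dy": 0, "dz": -2.8, "spin": 0, "grip": 10}
    - {"dx": 0, "dy": 0, "dz": -2.9, "spin": 0, "grip": 10}
    - {"dx": 0, "dy": 0, "dz": -2.9, "spin": 0, "grip": 10}

```text
time_s: 47.78
tcp_pos: [0.5918, -0.1934, 0.1546]
eef_rot: [180.0, 0.0, -32.5]
contact_force: [-0.5, 0.3, -0.4]
gripper_width: 0.0242
```

```bash
python3 - <<'E'
from h import *
s=r.get_state();print(s["tcp_pos"],s["contact_force"])
im=r.capture("wrist"); h=cv2.cvtColor(im,cv2.COLOR_BGR2HSV)
for y in range(150,222,3):
    print(y,"".join("B" if (100<=h[y,x,0]<=125 and h[y,x,1]>120) else "#" if h[y,x,2]<60 else "+" if (h[y,x,1]<60 and h[y,x,2]<125) else "o" if h[y,x,1]<60 else "." for x in range(232,300)))
E
python3 disc.py wrist blue,.588,-.2
```

```text
[ 0.59178186 -0.19343649  0.15464798] [-0.47166369  0.34980567 -0.42352585]
150 oooooooooooooo+#++ooo+++++++++oooooooooooooo+ooo+oo+oo+ooooooooooooo
153 ooooooooo++++++o+++++++++oooooooo+ooooooo+o+o+++oo++++o+oo+o+o++++o+
156 ooo++++++o++++####+++++++++++++++++++++++++++++++++++++++o+ooooo++oo
159 +++oo+++++++++++++++++++++++++++++++++++++++++++++++++++++oooooooooo
162 ++++++oooooo++++++++++BBBBBBBBBBBBBBBBBBBB.++++++++++++++ooooooooooo
165 +ooooooo+++++++++.BBBB..++++++++++++++++++B.BBB.#++++++++ooooooooooo
168 oooooooo++++++BBB.+++++++oooooooo.oooooooo++++++BBB#++oooooooooooooo
171 oooooooo++++.BB++++ooo.BBBBBBBBBBBBBBBBBBBBBo+o+++#.B++ooooooooooooo
174 oooooooo++.B.++ooo.BBBBBBBBBBBB.+++BBBBBBBBBBBBBBoo++B+++++ooooooooo
177 oooooooo+.B++ooBBBBBBBBBBBBBBBB.+++.BBBBBBBBBBBBBBB.o+.B+++++ooooooo
180 oooooooo+.+ooBBBBBBBBBBBBBBBBBBB++++BBBBBBBBBBBBBBBBB.++++++++oooooo
183 oooooooo.oo.BBBBBBBBBBBBBBBBBBBBooooBBBBBBBBBBBBBBBBBB.o+++++++ooooo
186 ooo+oooo.o+BBBBBBBBBBBBBBBBBBBBBoooo.BBBBBBBBBBBBBBBBBBBo++++++ooooo
189 ooooooo++o.BBBBBBBBBBBBBBBBBBBBBoooo.BBBBBBBBBBBBBBBBBBBoo++++++oooo
192 +++++++++oBBBBBBBBBBBBBBB####+++oooo+######BBBBBBBBBBBBBoo++++++oooo
195 +++++++++ooBBBBBBBBBBBBB########ooo++##++++.BBBBBBBBBBB.o+++++++++++
198 ++++++++++o.BBBBBBBBBBBB######BB++++BBB.##.BBBBBBBBBBB+o++++++++++++
201 ++++++++++++.BBBBBBBBBBB######BB++++BBBBBBBBBBBBBBBBB+++++++++++++++
204 ++++++++++++++.BBBBBBBB#######BB++++BBBBBBBBBBBBBBB+++#++#++++++++++
207 ++++++++++++++++++.BBBB#######B+++++BBBBBBBBBBBB+++#+#+++++#++......
210 +++++++++++++++++++++o.#######B.+o++BBBBBB..++++##+##++++...........
213 +++++++++++++++++++++++#######.++++++++++++++++#+##+++..........++++
216 +++++++++++++++++++++++++++++++++++++++++++++++####........+++++++++
219 +++++++++++++++++++++++++++++++++++++++++++++++#+#......++++++#+++++
wrist blue ellipse mm [ 592.4 -202.1] [46.4 52.8] circle [ 592.2 -202.4] 26.1 bbox [ 566. -226.] [ 618. -178.]
```

The bar is clear between rod and tip. I'm withdrawing, rising, and carrying the hook back to the front of its stand.

Emit:
servo_tool:
  targets:
    - {"dx": 0.15, "dy": 0.24, "dz": 0, "spin": 0, "grip": 10}
    - {"dx": 0.35, "dy": 0.55, "dz": 0, "spin": 0, "grip": 10}
    - {"dx": 0.55, "dy": 0.86, "dz": 0, "spin": 0, "grip": 10}
    - {"dx": 0.75, "dy": 1.17, "dz": 0, "spin": 0, "grip": 10}
    - {"dx": 0.79, "dy": 1.24, "dz": 0, "spin": 0, "grip": 10}
    - {"dx": 0.79, "dy": 1.24, "dz": 0.3, "spin": 0, "grip": 10}
    - {"dx": 0.79, "dy": 1.24, "dz": 2.2, "spin": 0, "grip": 10}
    - {"dx": 0.79, "dy": 1.24, "dz": 5.5, "spin": 0, "grip": 10}
    - {"dx": 0.79, "dy": 1.24, "dz": 9.5, "spin": 0, "grip": 10}
    - {"dx": 0.79, "dy": 1.24, "dz": 13.5, "spin": 0, "grip": 10}

```text
time_s: 48.72
tcp_pos: [0.5992, -0.1811, 0.2914]
eef_rot: [179.9, 0.1, -32.5]
contact_force: [1.8, -0.3, -0.7]
gripper_width: 0.0241
```

Emit:
servo_tool:
  targets:
    - {"dx": -0.8, "dy": 1, "dz": 1, "spin": -0.1, "grip": 10}
    - {"dx": -1.6, "dy": 2.5, "dz": 1, "spin": -0.2, "grip": 10}
    - {"dx": -2.4, "dy": 4.5, "dz": 1, "spin": -0.3, "grip": 10}
    - {"dx": -3.2, "dy": 6.7, "dz": 1, "spin": -0.4, "grip": 10}
    - {"dx": -4, "dy": 9, "dz": 1, "spin": -0.5, "grip": 10}
    - {"dx": -4.8, "dy": 11.4, "dz": 1, "spin": -0.6, "grip": 10}
    - {"dx": -5.6, "dy": 13.8, "dz": 1, "spin": -0.7, "grip": 10}
    - {"dx": -6.4, "dy": 16.2, "dz": 1, "spin": -0.8, "grip": 10}
    - {"dx": -7.2, "dy": 18.6, "dz": 1, "spin": -0.9, "grip": 10}
    - {"dx": -8, "dy": 21, "dz": 1, "spin": -1, "grip": 10}

```text
time_s: 49.55
tcp_pos: [0.5192, 0.0299, 0.3005]
eef_rot: [-180.0, 0.0, -90.1]
contact_force: [0.7, 0.0, -0.1]
gripper_width: 0.0243
```

Emit:
servo_tool:
  targets:
    - {"dx": -0.5, "dy": 2.4, "dz": 0, "spin": -0.07, "grip": 10}
    - {"dx": -1, "dy": 4.8, "dz": 0, "spin": -0.14, "grip": 10}
    - {"dx": -1.5, "dy": 7.2, "dz": 0, "spin": -0.2, "grip": 10}
    - {"dx": -2, "dy": 9.6, "dz": 0, "spin": -0.24, "grip": 10}
    - {"dx": -2.5, "dy": 12, "dz": 0, "spin": -0.272, "grip": 10}
    - {"dx": -3, "dy": 14.2, "dz": 0, "spin": -0.272, "grip": 10}
    - {"dx": -3.5, "dy": 16, "dz": -1, "spin": -0.272, "grip": 10}
    - {"dx": -3.9, "dy": 17.4, "dz": -3, "spin": -0.272, "grip": 10}
    - {"dx": -4.05, "dy": 18, "dz": -5, "spin": -0.272, "grip": 10}
    - {"dx": -4.05, "dy": 18.06, "dz": -7, "spin": -0.272, "grip": 10}

```text
time_s: 50.38
tcp_pos: [0.479, 0.2109, 0.2298]
eef_rot: [-180.0, 0.1, -105.3]
contact_force: [0.1, 0.2, -1.4]
gripper_width: 0.0243
```

```bash
python3 - <<'E'
from h import *
s=r.get_state();p=s["tcp_pos"];print(p,s["eef_rot"],s["contact_force"],s["gripper_width"],s["time_s"])
im=r.capture("wrist");cv2.imwrite("pics/n_w.png",im); h=cv2.cvtColor(im,cv2.COLOR_BGR2HSV)
print("foot exp",proj("wrist",p-[0,0,.102]))
for y in range(180,222,3):
    print(y,"".join("#" if h[y,x,2]<60 else "+" if (h[y,x,1]<60 and h[y,x,2]<125) else "o" if h[y,x,1]<60 else "." for x in range(226,300)))
E
python3 disc.py top blue,.59,-.201 yellow,.523,-.21 red,.457,-.192; python3 tray.py
```

```text
[0.47903165 0.2109216  0.22976696] [-1.79969015e+02  6.72897518e-02 -1.05321250e+02] [ 0.09952424  0.18517311 -1.43929885] 0.024258293730791587 50.3833
foot exp [255.31567268 197.39380996]
180 +++++++++++++++++++++++#ooooooooooooooooo+++++oooo+########ooooooooooooooo
183 +++++++++++++++++++++++#+ooooooooooooooooooooooooooooooooooooooooooooooooo
186 +++++++++++++++oooo++++#oooooooooooooooooooooooooooooooooooooooooooooooooo
189 ++++++++++++++oooooo+++#+ooooooooooooooooooooooooooooooooooooooooooooooooo
192 +++++++++++++++++++++++#oooooo+##################+oooooooooooooooooooooooo
195 +++++ooooooooooooooooooooooooo+#####++#+++++#####+oooooooooooooooooooooooo
198 o+oooooooooooooooooooooooooooo######oooooooooo+++ooooooooooooooooooooooooo
201 o+ooooooooooooooooooooooooooo+######oooooooooooooooooooooooooooooooooooooo
204 o+ooooooooooooooooooooooooooo+######oooooooooooooooooooooooooooooooooooooo
207 o+ooooooooooooooooooooooooooo+######oooooooooooooooooooooooooooooooooooooo
210 ooooooooooooooooooooooooooooo+######oooooooooooooooooooooooooooooooooooooo
213 ooooooooooooooooooooooooooooo#######oooooooooooooooooooooooooooooooooooooo
216 oooooooooooooooooooooo##+++++++++++++++#+++ooooooooooooooooooooooooooooooo
219 oooooooooooooooooo+++++++++++++++++++++++++++++ooooooooooooooooooooooooooo
top blue ellipse mm [ 589.4 -200.5] [41.1 42.5] circle [ 589.4 -200.7] 21.3 bbox [ 568. -221.] [ 610. -181.]
top yellow ellipse mm [ 523.1 -210.3] [37.9 39. ] circle [ 523.3 -210.5] 19.9 bbox [ 505. -228.] [ 543. -193.]
top red ellipse mm [ 457.8 -191.6] [40.4 41.1] circle [ 457.8 -191.3] 20.8 bbox [ 438. -212.] [ 478. -172.]
tray p 0.74 c [ 0.5227 -0.1951] maskc [ 0.5172 -0.1931] yaw -1.8 LW [0.219 0.129]
```

All three pots stand upright in the tray and the hook is unchanged in the grip. I'm returning it along the slot.

Emit:
servo_tool:
  targets:
    - {"dx": 0.5, "dy": 0, "dz": -2.5, "spin": 0, "grip": 10}
    - {"dx": 0.9, "dy": 0, "dz": -5, "spin": 0, "grip": 10}
    - {"dx": 1.4, "dy": -0.2, "dz": -7, "spin": 0, "grip": 10}
    - {"dx": 1.9, "dy": -0.38, "dz": -8.2, "spin": 0, "grip": 10}
    - {"dx": 2.2, "dy": -0.46, "dz": -8.7, "spin": 0, "grip": 10}
    - {"dx": 2.2, "dy": -0.46, "dz": -8.7, "spin": 0, "grip": 10}
    - {"dx": 2.2, "dy": -0.46, "dz": -8.7, "spin": 0, "grip": 10}
    - {"dx": 2.2, "dy": -0.46, "dz": -8.7, "spin": 0, "grip": 10}
    - {"dx": 2.2, "dy": -0.46, "dz": -8.7, "spin": 0, "grip": 10}
    - {"dx": 2.2, "dy": -0.46, "dz": -8.7, "spin": 0, "grip": 10}

```text
time_s: 51.52
tcp_pos: [0.5016, 0.2053, 0.1441]
eef_rot: [-179.9, 0.1, -105.4]
contact_force: [-0.6, 0.8, -0.9]
gripper_width: 0.0242
```

```bash
python3 - <<'E'
from h import *
s=r.get_state();p=s["tcp_pos"];print(p,s["eef_rot"],s["contact_force"],s["gripper_width"],s["time_s"])
im=r.capture("wrist"); cv2.imwrite("pics/o.png",cv2.resize(im[120:300,150:390],(800,600),interpolation=cv2.INTER_CUBIC))
k=lambda q:np.round((proj("wrist",q)-[150,120])*3.333)
y=np.radians(-15.4);X=np.array([np.cos(y),np.sin(y),0]);Y=np.array([-X[1],X[0],0]);S=np.array([.5285,.197,.115])
print("slot sides at mouth exp",k(S-.02*X+.0065*Y),k(S-.02*X-.0065*Y),"seat",k(S),"collar mid",k(p-[0,0,.015]))
E
```

```text
[0.50162754 0.20534682 0.1440873 ] [-1.79943538e+02  8.40992622e-02 -1.05400589e+02] [-0.60754672  0.76167665 -0.93043116] 0.024202222162907974 51.5167
slot sides at mouth exp [319. 371.] [319. 314.] seat [225. 342.] collar mid [357. 374.]
```

View pics/o.png

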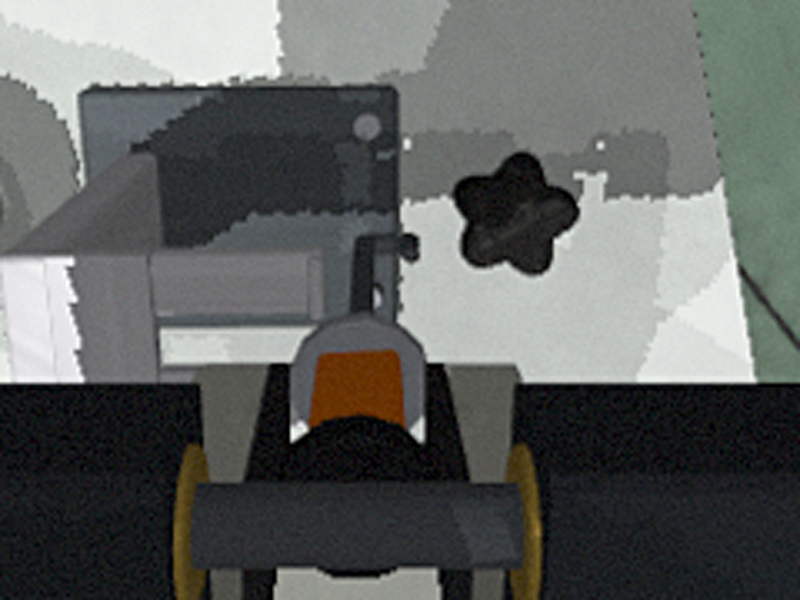

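The slot (rows 322–365) lines up with the rod, whose projected height row at the fork is about 345. I'm sliding in, lowering and releasing.

Emit:
servo_tool:
  targets:
    - {"dx": 0.3, "dy": -0.08, "dz": 0, "spin": 0, "grip": 10}
    - {"dx": 0.7, "dy": -0.19, "dz": 0, "spin": 0, "grip": 10}
    - {"dx": 1.1, "dy": -0.31, "dz": 0, "spin": 0, "grip": 10}
    - {"dx": 1.5, "dy": -0.42, "dz": 0, "spin": 0, "grip": 10}
    - {"dx": 1.9, "dy": -0.53, "dz": 0, "spin": 0, "grip": 10}
    - {"dx": 2.3, "dy": -0.64, "dz": 0, "spin": 0, "grip": 10}
    - {"dx": 2.6, "dy": -0.72, "dz": 0, "spin": 0, "grip": 10}
    - {"dx": 2.7, "dy": -0.75, "dz": 0, "spin": 0, "grip": 10}
    - {"dx": 2.7, "dy": -0.75, "dz": 0, "spin": 0, "grip": 10}
    - {"dx": 2.7, "dy": -0.75, "dz": 0, "spin": 0, "grip": 10}

```text
time_s: 52.4
tcp_pos: [0.5283, 0.1974, 0.1429]
eef_rot: [180.0, -0.0, -105.4]
contact_force: [-0.5, 0.0, -1.3]
gripper_width: 0.0242
```

Emit:
servo_tool:
  targets:
    - {"dx": 0, "dy": 0, "dz": -0.3, "spin": 0, "grip": 10}
    - {"dx": 0, "dy": 0, "dz": -0.6, "spin": 0, "grip": 10}
    - {"dx": 0, "dy": 0, "dz": -0.9, "spin": 0, "grip": 10}
    - {"dx": 0, "dy": 0, "dz": -1.1, "spin": 0, "grip": 10}
    - {"dx": 0, "dy": 0, "dz": -1.25, "spin": 0, "grip": 10}
    - {"dx": 0, "dy": 0, "dz": -1.35, "spin": 0, "grip": 10}
    - {"dx": 0, "dy": 0, "dz": -1.35, "spin": 0, "grip": 10}
    - {"dx": 0, "dy": 0, "dz": -1.35, "spin": 0, "grip": 10}
    - {"dx": 0, "dy": 0, "dz": -1.35, "spin": 0, "grip": 10}
    - {"dx": 0, "dy": 0, "dz": -1.35, "spin": 0, "grip": 10}

```text
time_s: 53.23
tcp_pos: [0.5284, 0.1975, 0.1296]
eef_rot: [-180.0, 0.0, -105.4]
contact_force: [0.3, 0.1, -1.5]
gripper_width: 0.0241
```

Emit:
servo_tool:
  squeeze: 10
  targets:
    - {"dx": 0, "dy": 0, "dz": -0.05, "spin": 0, "grip": 10}
    - {"dx": 0, "dy": 0, "dz": -0.1, "spin": 0, "grip": 10}
    - {"dx": 0, "dy": 0, "dz": -0.1, "spin": 0, "grip": 10}
    - {"dx": 0, "dy": 0, "dz": -0.1, "spin": 0, "grip": 28}
    - {"dx": 0, "dy": 0, "dz": -0.1, "spin": 0, "grip": 32}
    - {"dx": 0, "dy": 0, "dz": -0.1, "spin": 0, "grip": 40}
    - {"dx": 0, "dy": 0, "dz": -0.1, "spin": 0, "grip": 50}
    - {"dx": 0, "dy": 0, "dz": -0.1, "spin": 0, "grip": 60}
    - {"dx": 0, "dy": 0, "dz": -0.1, "spin": 0, "grip": 60}
    - {"dx": 0, "dy": 0, "dz": -0.1, "spin": 0, "grip": 60}

```text
time_s: 54.07
tcp_pos: [0.5284, 0.1974, 0.1285]
eef_rot: [180.0, -0.0, -105.4]
contact_force: [-1.4, 0.9, 0.1]
gripper_width: 0.0516
```

Emit:
servo_tool:
  targets:
    - {"dx": 0, "dy": 0, "dz": 0, "spin": 0, "grip": 65}
    - {"dx": 0, "dy": 0, "dz": 0.5, "spin": 0, "grip": 65}
    - {"dx": 0, "dy": 0, "dz": 1.5, "spin": 0, "grip": 65}
    - {"dx": 0, "dy": 0, "dz": 3, "spin": 0, "grip": 65}
    - {"dx": 0, "dy": 0, "dz": 5, "spin": 0, "grip": 65}
    - {"dx": 0, "dy": 0, "dz": 7.5, "spin": 0, "grip": 65}
    - {"dx": 0, "dy": 0, "dz": 10, "spin": 0, "grip": 65}
    - {"dx": 0, "dy": 0, "dz": 12, "spin": 0, "grip": 65}
    - {"dx": -2, "dy": 2, "dz": 13.5, "spin": 0, "grip": 65}
    - {"dx": -4, "dy": 4, "dz": 14, "spin": 0, "grip": 65}

```text
time_s: 54.9
tcp_pos: [0.4894, 0.2377, 0.2724]
eef_rot: [-179.8, 0.2, -105.5]
contact_force: [0.9, 0.9, 0.5]
gripper_width: 0.0571
```

Emit:
servo_tool:
  targets:
    - {"dx": -2, "dy": 2, "dz": 0, "spin": 0, "grip": 65}
    - {"dx": -4, "dy": 4, "dz": 0, "spin": 0, "grip": 65}
    - {"dx": -4, "dy": 4, "dz": 0, "spin": 0, "grip": 65}
    - {"dx": -4, "dy": 4, "dz": 0, "spin": 0, "grip": 65}
    - {"dx": -4, "dy": 4, "dz": 0, "spin": 0, "grip": 65}
    - {"dx": -4, "dy": 4, "dz": 0, "spin": 0, "grip": 65}
    - {"dx": -4, "dy": 4, "dz": 0, "spin": 0, "grip": 65}
    - {"dx": -4, "dy": 4, "dz": 0, "spin": 0, "grip": 65}
    - {"dx": -4, "dy": 4, "dz": 0, "spin": 0, "grip": 65}
    - {"dx": -4, "dy": 4, "dz": 0, "spin": 0, "grip": 65}

```text
time_s: 55.73
tcp_pos: [0.4486, 0.2771, 0.2685]
eef_rot: [180.0, -0.0, -105.5]
contact_force: [0.6, 0.9, -0.4]
gripper_width: 0.057
```

```bash
python3 - <<'E'
from h import *
s=r.get_state();print(s["tcp_pos"],s["contact_force"],s["time_s"])
for cam in("side","top"):
    im=r.capture(cam); cv2.imwrite(f"pics/z_{cam}.png",im)
    for n in("lifting_hook","stand_seat","ink_tin_blue","cup","handle_bar"):
        for d in r.cut_out(n,cam)[:1]: print(cam,n,round(d["p"],2),np.round(cen(d["mask"]),1),np.round(d["extent"]))
print("side exp head top",proj("side",(.5285,.197,.163)),"foot",proj("side",(.5285,.197,.022)))
E
python3 disc.py top blue,.59,-.201 yellow,.523,-.21 red,.457,-.192; python3 tray.py
python3 - <<'E'
import cv2
cv2.imwrite("pics/z1.png",cv2.resize(cv2.imread("pics/z_side.png")[150:330,190:390],(660,594),interpolation=cv2.INTER_CUBIC))
E
```

```text
[0.44863434 0.27709381 0.26845842] [ 0.63216462  0.85963058 -0.38181321] 55.7333
side lifting_hook 0.75 [247.1 233.7] [241. 205. 257. 282.]
side stand_seat 0.93 [238. 270.] [208. 222. 278. 307.]
side ink_tin_blue 0.68 [223.5 177.6] [212. 170. 230. 185.]
side cup 0.94 [198.2 257.3] [177. 238. 220. 279.]
side handle_bar 0.74 [288.1 187.7] [265. 179. 329. 205.]
top lifting_hook 0.51 [171.  226.9] [164. 219. 179. 234.]
top stand_seat 0.69 [182.9 231.8] [161. 205. 207. 257.]
top ink_tin_blue 0.9 [353.8 159.8] [338. 143. 370. 177.]
top cup 0.74 [196.  189.4] [183. 175. 211. 204.]
top handle_bar 0.9 [261.1 244.5] [226. 220. 290. 284.]
side exp head top [244.94885824 204.61508724] foot [246.47113623 278.91411367]
top blue ellipse mm [ 589.7 -200.5] [41.3 41.9] circle [ 589.6 -200.5] 21.1 bbox [ 570. -221.] [ 610. -181.]
top yellow ellipse mm [ 523.4 -210.1] [36.9 39.2] circle [ 523.1 -210.1] 19.6 bbox [ 505. -228.] [ 541. -193.]
top red ellipse mm [ 457.6 -191.6] [39.8 40.8] circle [ 457.6 -191.9] 20.6 bbox [ 438. -212.] [ 478. -172.]
tray p 0.61 c [ 0.5217 -0.1955] maskc [ 0.5196 -0.1944] yaw -2.6 LW [0.22 0.13]
```

```bash
python3 -c "
from plant import r
print(r.close_job(), r.get_state()['time_s'])"
```

```text
the job is handed in; nothing more can be done
the job is handed in; nothing more can be done
```

The job is done and handed in at about 56 s of robot time, with all three pots out of their wells and standing in the drip tray. I pressed the button, the handle popped, and I turned it counter-clockwise to its stop (about −0.22 N·m reaction). I lifted the red, yellow and blue pots by their bails with the hook. I then hung the hook back in its fork, released it, and moved the gripper clear.

**Last checks**
- **Pots:** the top view shows the lids as round discs at about (0.458, −0.192), (0.523, −0.210) and (0.590, −0.201) m, all within the tray's outline.
- **Hook and stand:** the side-view outlines match the start picture to about 1 px for the hook's centre and 3 px for its edges.
- **Tin and cup:** both are unmoved, to within about 1 px.
- **Handle:** the top and side outlines still look turned.

**What differed from plan or could not be confirmed**
- **Hook hold:** the pads closed on the hook's 26 mm head (width 0.024 m) instead of its 16 mm grip. I carried it that way and it did not slip.
- **Yellow pot:** it slid along its bail during the carry, so it stands about 1 cm off the tray's centre line.
- **Tray:** it moved about 5 mm during the run. I re-measured it before placing the blue pot.
- **Final picture:** the 16-picture limit refused my last viewing, so the final state rests on the network outlines and colour measurements only.

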